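Set up the stencil board and clip up the markers

ROBOT

A 6-joint arm with a two-finger parallel gripper is mounted at the origin on the work surface; the furniture and walls round the work are solid. World frame = base frame: x ahead of the robot, y to its left, z up, the work surface at z = 0. Lengths are in m, angles in rad, forces in N, time in s.
With the tool pointing down it reaches from about 0.35 to 0.85 m from the base axis. Payload 8.1 kg.
Tool frame: the origin (TCP) lies on the centre line of the jaws, within the pads' length; the fingertips stand robot.tip_reach ahead of it and the grasp point (between the pads) lies 5 mm behind it (robot.tip_reach is the distance from the TCP to the fingertips, in m); z points along the fingers, y is the direction in which the jaws open and shut (so a half turn about z gives the same grasp; the last joint's range is limited). The gripper opens to 93 mm and grips with 3 to 60 N. Pads are 15 mm wide; open, the fingers measure 128 mm over their backs; the gripper's body (75 mm by 188 mm) begins 65 mm behind the grasp point.
Start: joints at [-1.387, 0.13, 1.488, -0, 1.523, -0.085], TCP at [0.159, -0.578, 0.233] pointing down, gripper open.
Joint ranges: [-2.96, 2.96], [-0.89, 2.26], [0.02, 2.5], [-1.34, 4.48], [0, 2.73], [-2.66, 2.66]. Speed limits (rad/s): [2.39, 2.39, 2.79, 3.14, 3.14, 3.14].

INTERFACE

Orientations are given as a rotation vector (axis times angle).
In Python, from plant import sensors, read_camera, robot gives the robot as it stands.
- The arm moves only by the tool play_rows, never from a script. Its argument "series" is a list that holds one entry, the list of rows, each a list of 5 numbers: the closure, from -1 (fully open) to 1 (shut), then the shift along the world's x, y, z in m, then the turn about the world's z in rad. A call has 1 to 8 rows; each row is the pose to reach, as a shift and turn from the pose commanded when the call began; what a row does not reach only later rows make up. A row lasts 1/10 s, in which the tool goes at most 50 mm and 8.59 degrees, less where a joint would pass 70% of its speed; a pose out of reach is approached as far as the arm can. A call with a gripper value outside its range is refused whole. The fingers move at their own pace and stop on an object; "force" is the grip in N (left out, the last holds). Time passes only in rows, so rows that repeat a pose let the fingers close. It gives the time, the measured TCP pose, the force and the opening at its end, in the units of the state.
- sensors.read_state(): the state, without advancing time (a new reading comes with each control period).
- read_camera(name): name is "scene" or "top" or "wrist"; returns a dict with "color" (400x640x3 uint8, red, green, blue), "range_z" (400x640 float32, m along the optical axis (not along the pixel's ray), 0 where there is no reading), "intrinsics" (3x3 intrinsics, pixels), "rvec" (rotation vector, rad) and "tvec" (3), from world to camera coordinates, as OpenCV has them. Camera axes: x right, y down, z forward; pixel columns grow to the right and rows downward; lengths in m; the calibration is good to about 2 mm. A picture is of the moment at which its call begins.
- robot.close_job(): hands the job in, once; it reports no verdict.
The state is a dict: "t": time; "q": joint angles; "dq": joint speeds; "joint_torque": joint torques, N m; "tool_pos": TCP position; "orientation": TCP orientation; "force": force on the tool from outside, world axes, zero at the start; "wrist_torque": the same for the moment, N m; "opening": finger opening in m.
Only numpy, scipy, OpenCV 4.12 (cv2) and the standard library are available. Lean on these libraries where they do the work, as an engineer would, in place of code of your own. Each camera call takes 0.05 s, during which the arm holds its last target.

TASK

Set up the stencil station: find, by trying them, the stencil plate whose holes drop over the board's dowel pins and leave it sitting flat on the board; lay the two plates that do not fit flat in the tray, one in each bay. Also push every marker on the table down past the sprung orange jaw of a free clip in the marker rest, the middle of the marker near the middle of the clip, until it sits at the bottom of the forks with the jaw closed over it.

Things in the scene. Friction and masses are not known exactly. Their poses are not given: they have to be found in the camera images.
- board: fixed wooden board, 130 (x) x 160 (y) x 12 mm, with two steel dowel pins, 10 mm thick, 17 mm tall over its top (upper 6 mm tapered), point-symmetric about its centre. Their pattern varies; it matches one plate, centred, its y along the board's y. Which one is not told: look, or try: it drops till it lies on the board, a wrong one stays on the pin tips. Origin: centre of the underside
- plate_a: aluminium stencil plate, 84 (its x) x 124 (y) x 6 mm, 250 g; dark wooden grip bar upright in the middle (14 mm in x, 44 in y, 6 to 36 mm above the underside), two slots, and two round 13 mm dowel holes, point-symmetric about the centre: fits either way round. The three plates differ only in where the dowel holes are. Origin: centre of the underside; z up
- plate_b: aluminium stencil plate, 84 (its x) x 124 (y) x 6 mm, 250 g; dark wooden grip bar upright in the middle (14 mm in x, 44 in y, 6 to 36 mm above the underside), two slots, and two round 13 mm dowel holes, point-symmetric about the centre: fits either way round. The three plates differ only in where the dowel holes are. Origin: centre of the underside; z up
- plate_c: aluminium stencil plate, 84 (its x) x 124 (y) x 6 mm, 250 g; dark wooden grip bar upright in the middle (14 mm in x, 44 in y, 6 to 36 mm above the underside), two slots, and two round 13 mm dowel holes, point-symmetric about the centre: fits either way round. The three plates differ only in where the dowel holes are. Origin: centre of the underside; z up
- tray: shallow fixed wooden tray, 220 (x) x 164 (y) mm, walls and middle rib 5 mm thick and 14 mm high over the table, inner floor 5 mm up; the rib parts it into two bays, each 102 (x) x 154 (y) mm, centred at x = +-54 mm. A bay takes one plate, its y along the tray's y. Origin: centre of the underside
- rest: fixed grey marker rest, base 186 (x) x 112 (y) x 8 mm, with three clips 60 mm apart in x. Each has grey forks at y = +-39 mm (8 mm thick, 22 mm wide inside; -x prong 42 mm high over the table, +x prong 60, flared to 70) and a sprung jaw with two orange tabs at y = +-51 mm, -x side, 68 mm high. Origin: centre of the underside
- clip_1 (a point): seat of a fork clip = where a clipped marker's centre lies, 38 mm above the table; marker along y (either way round), x across, z up. Its jaw is on the -x side. Straight down from 60 mm above the seat the way is clear; fingers have free room at y within +-34 mm, down to 21 mm above the table under the marker and 8 mm beside it
- clip_2 (a point): seat of a fork clip = where a clipped marker's centre lies, 38 mm above the table; marker along y (either way round), x across, z up. Its jaw is on the -x side. Straight down from 60 mm above the seat the way is clear; fingers have free room at y within +-34 mm, down to 21 mm above the table under the marker and 8 mm beside it
- clip_3 (a point): seat of a fork clip = where a clipped marker's centre lies, 38 mm above the table; marker along y (either way round), x across, z up. Its jaw is on the -x side. Straight down from 60 mm above the seat the way is clear; fingers have free room at y within +-34 mm, down to 21 mm above the table under the marker and 8 mm beside it
- jaw_1 (a joint): sprung orange jaw of clip 1, rad: 0 closed; a marker laid on it stays up, 10 mm or more too high; pushed straight down with about 5 to 20 N the marker swings it to -x (about 0.2, at most 0.5), drops to the seat, and the jaw springs back over it to 0
- jaw_2 (a joint): sprung orange jaw of clip 2, rad: 0 closed; a marker laid on it stays up, 10 mm or more too high; pushed straight down with about 5 to 20 N the marker swings it to -x (about 0.2, at most 0.5), drops to the seat, and the jaw springs back over it to 0
- jaw_3 (a joint): sprung orange jaw of clip 3, rad: 0 closed; a marker laid on it stays up, 10 mm or more too high; pushed straight down with about 5 to 20 N the marker swings it to -x (about 0.2, at most 0.5), drops to the seat, and the jaw springs back over it to 0
- marker_1_mid (a point): centre of a round green and white marker, 135 mm long, 16 to 17 mm thick, 30 g, lying on the table at first (centre 8 mm up); y runs along it, it may roll about y. Two or three markers are there in a run
- marker_2_mid (a point): centre of a round green and white marker, 135 mm long, 16 to 17 mm thick, 30 g, lying on the table at first (centre 8 mm up); y runs along it, it may roll about y. Two or three markers are there in a run
- marker_3_mid (a point): centre of a round green and white marker, 135 mm long, 16 to 17 mm thick, 30 g, lying on the table at first (centre 8 mm up); y runs along it, it may roll about y. Two or three markers are there in a run

How it is judged:
At the end, for the whole second after the job is handed in: The fitting plate lies flat over the pins (5 mm of board centre, 3 mm of its top, square within 0.08 rad); the others lie flat on the tray's floor, one a bay; each marker is in a clip (within 5 mm across, 12 mm along, -4 to +5 mm in height, 0.1 rad) with its jaw under 0.05 rad; plates at rest ((((horizontal distance between plate_a and board below 0.005 m and z of plate_a in the frame of board between 0.009 and 0.015 m and angle between the y axis of plate_a and the y axis of board, either way round below 0.08 rad and angle between plate_a's own z axis and vertical below 0.05 rad) and (x of plate_b in the frame of tray between -0.07 and 0.07 m and y of plate_b in the frame of tray between -0.025 and 0.025 m and z of plate_b in the frame of tray between 0.002 and 0.009 m and angle between plate_b's own z axis and vertical below 0.06 rad) and (x of plate_c in the frame of tray between -0.07 and 0.07 m and y of plate_c in the frame of tray between -0.025 and 0.025 m and z of plate_c in the frame of tray between 0.002 and 0.009 m and angle between plate_c's own z axis and vertical below 0.06 rad)) or ((horizontal distance between plate_b and board below 0.005 m and z of plate_b in the frame of board between 0.009 and 0.015 m and angle between the y axis of plate_b and the y axis of board, either way round below 0.08 rad and angle between plate_b's own z axis and vertical below 0.05 rad) and (x of plate_a in the frame of tray between -0.07 and 0.07 m and y of plate_a in the frame of tray between -0.025 and 0.025 m and z of plate_a in the frame of tray between 0.002 and 0.009 m and angle between plate_a's own z axis and vertical below 0.06 rad) and (x of plate_c in the frame of tray between -0.07 and 0.07 m and y of plate_c in the frame of tray between -0.025 and 0.025 m and z of plate_c in the frame of tray between 0.002 and 0.009 m and angle between plate_c's own z axis and vertical below 0.06 rad)) or ((horizontal distance between plate_c and board below 0.005 m and z of plate_c in the frame of board between 0.009 and 0.015 m and angle between the y axis of plate_c and the y axis of board, either way round below 0.08 rad and angle between plate_c's own z axis and vertical below 0.05 rad) and (x of plate_a in the frame of tray between -0.07 and 0.07 m and y of plate_a in the frame of tray between -0.025 and 0.025 m and z of plate_a in the frame of tray between 0.002 and 0.009 m and angle between plate_a's own z axis and vertical below 0.06 rad) and (x of plate_b in the frame of tray between -0.07 and 0.07 m and y of plate_b in the frame of tray between -0.025 and 0.025 m and z of plate_b in the frame of tray between 0.002 and 0.009 m and angle between plate_b's own z axis and vertical below 0.06 rad))) and ((x of marker_1_mid in the frame of clip_1 between -0.005 and 0.005 m and y of marker_1_mid in the frame of clip_1 between -0.012 and 0.012 m and z of marker_1_mid in the frame of clip_1 between -0.004 and 0.005 m and angle between the y axis of marker_1_mid and the y axis of clip_1, either way round below 0.1 rad and value of joint jaw_1 below 0.05 rad) or (x of marker_1_mid in the frame of clip_2 between -0.005 and 0.005 m and y of marker_1_mid in the frame of clip_2 between -0.012 and 0.012 m and z of marker_1_mid in the frame of clip_2 between -0.004 and 0.005 m and angle between the y axis of marker_1_mid and the y axis of clip_2, either way round below 0.1 rad and value of joint jaw_2 below 0.05 rad) or (x of marker_1_mid in the frame of clip_3 between -0.005 and 0.005 m and y of marker_1_mid in the frame of clip_3 between -0.012 and 0.012 m and z of marker_1_mid in the frame of clip_3 between -0.004 and 0.005 m and angle between the y axis of marker_1_mid and the y axis of clip_3, either way round below 0.1 rad and value of joint jaw_3 below 0.05 rad)) and ((x of marker_2_mid in the frame of clip_1 between -0.005 and 0.005 m and y of marker_2_mid in the frame of clip_1 between -0.012 and 0.012 m and z of marker_2_mid in the frame of clip_1 between -0.004 and 0.005 m and angle between the y axis of marker_2_mid and the y axis of clip_1, either way round below 0.1 rad and value of joint jaw_1 below 0.05 rad) or (x of marker_2_mid in the frame of clip_2 between -0.005 and 0.005 m and y of marker_2_mid in the frame of clip_2 between -0.012 and 0.012 m and z of marker_2_mid in the frame of clip_2 between -0.004 and 0.005 m and angle between the y axis of marker_2_mid and the y axis of clip_2, either way round below 0.1 rad and value of joint jaw_2 below 0.05 rad) or (x of marker_2_mid in the frame of clip_3 between -0.005 and 0.005 m and y of marker_2_mid in the frame of clip_3 between -0.012 and 0.012 m and z of marker_2_mid in the frame of clip_3 between -0.004 and 0.005 m and angle between the y axis of marker_2_mid and the y axis of clip_3, either way round below 0.1 rad and value of joint jaw_3 below 0.05 rad)) and ((x of marker_3_mid in the frame of clip_1 between -0.005 and 0.005 m and y of marker_3_mid in the frame of clip_1 between -0.012 and 0.012 m and z of marker_3_mid in the frame of clip_1 between -0.004 and 0.005 m and angle between the y axis of marker_3_mid and the y axis of clip_1, either way round below 0.1 rad and value of joint jaw_1 below 0.05 rad) or (x of marker_3_mid in the frame of clip_2 between -0.005 and 0.005 m and y of marker_3_mid in the frame of clip_2 between -0.012 and 0.012 m and z of marker_3_mid in the frame of clip_2 between -0.004 and 0.005 m and angle between the y axis of marker_3_mid and the y axis of clip_2, either way round below 0.1 rad and value of joint jaw_2 below 0.05 rad) or (x of marker_3_mid in the frame of clip_3 between -0.005 and 0.005 m and y of marker_3_mid in the frame of clip_3 between -0.012 and 0.012 m and z of marker_3_mid in the frame of clip_3 between -0.004 and 0.005 m and angle between the y axis of marker_3_mid and the y axis of clip_3, either way round below 0.1 rad and value of joint jaw_3 below 0.05 rad)) and linear speed of each of plate_a, plate_b, plate_c below 0.02 m/s); the robot touches nothing.
Of pins_a, pins_b, pins_c only 1 to 1 are there at a start; the rules pass over those that are not, and their reading is None.
Of marker_1, marker_2, marker_3 only 2 to 3 are there at a start; the rules pass over those that are not, and their reading is None.
At some moment in a run one of plate_a, plate_b, plate_c, marker_1, marker_2, marker_3 may be knocked a few centimetres aside while the robot is not near it.
Once in a run the grip may slacken for a moment while it holds something.
It also fails if it takes over 210 s, if anything falls off the work surface, if the arm or the gripper's body presses on something with over 40 N, if the wrist force passes 120 N, or if a joint passes its speed limit or range.

## Working session

There is one attempt and no reset: what is moved stays moved. The work goes in short steps, Python scripts to look and compute and a tool call to move; the robot and the scene stay as the last step left them, time stands still between calls to the robot, and variables do not carry over. Pictures are saved under pics/ and viewed, and the job is handed in when it is done.

Besides the shell and the picture viewer there is one more tool, called after "Call:" as name(argument=value, ...), one argument or row to a line, values as JSON. play_rows: Moves the arm, as the interface text tells. Its arguments: {"type":"object","properties":{"series":{"type":"array","items":{"type":"array","items":{"type":"array","items":{"type":"number"}}}},"force":{"type":"number"}},"required":["series"]}

```bash
ls; mkdir -p pics
python3 - <<'E'
from plant import sensors, read_camera, robot
import cv2
print(sensors.read_state(), robot.tip_reach)
for n in ("scene","top","wrist"):
    d=read_camera(n); cv2.imwrite(f"pics/{n}0.png",d["color"][:,:,::-1]); print(n,d["intrinsics"],d["rvec"],d["tvec"])
E
```

```text
pics
{'t': 0.0, 'q': array([-1.38739158e+00,  1.31179886e-01,  1.48926108e+00, -2.55221102e-05,
        1.52299842e+00, -8.54193724e-02]), 'dq': array([ 0.0008713 , -0.00159521,  0.00063016, -0.00217355,  0.00050391,
        0.00047434]), 'joint_torque': array([-5.28540004e-04, -5.59847331e+01, -4.91750908e+01,  7.68283848e-02,
        3.55723849e-02, -1.54303934e-04]), 'tool_pos': array([ 0.15926123, -0.57791665,  0.23158624]), 'orientation': array([-3.11142949e+00, -4.20752515e-01,  1.81950989e-04]), 'force': array([-0.0479373 ,  0.40820733, -0.37306581]), 'wrist_torque': array([-0.01071308, -0.05270972,  0.02573315]), 'opening': 0.0928038687792244} 0.014
scene [[383.26641716   0.         325.37322784]
 [  0.         383.26641716 191.72948066]
 [  0.           0.           1.        ]] [ 2.57252601  0.56209386 -0.13131367] [-0.51154188 -0.11479711  1.2790472 ]
top [[502.21089322   0.         318.18874746]
 [  0.         502.21089322 204.54157867]
 [  0.           0.           1.        ]] [ 2.21218621 -2.16892609  0.03656627] [0.05019958 0.51038367 1.26823518]
wrist [[348.43708566   0.         318.9183712 ]
 [  0.         348.43708566 200.41450699]
 [  0.           0.           1.        ]] [-2.31332224  1.7602111   0.25124003] [-0.59938325 -0.03338619  0.38971311]
```

View pics/top0.png

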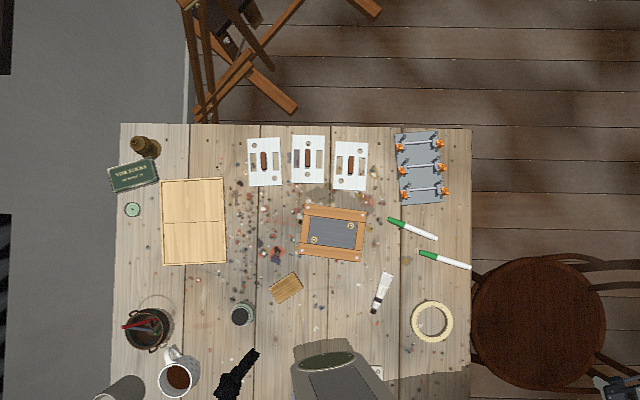

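View pics/scene0.png

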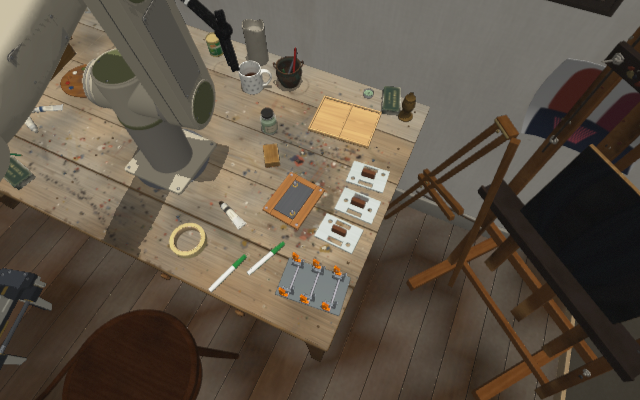

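View pics/wrist0.png

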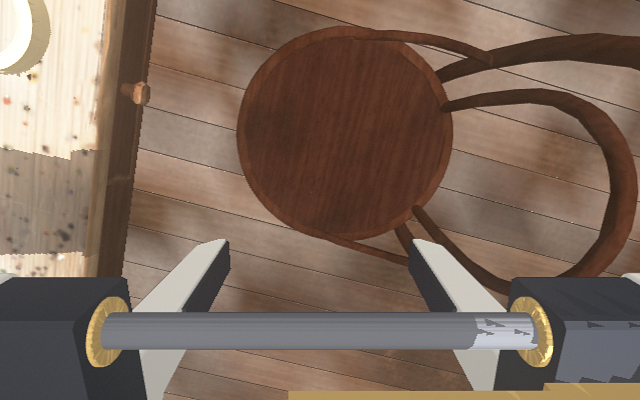

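The top view shows three plates at around (265,162), (308,160) and (350,166). The rest is at (420,167), the board at (333,232), the tray at (194,221), and two markers at (412,229) and (445,260).

```bash
cat > h.py <<'E'
import numpy as np, cv2
from plant import sensors, read_camera, robot
def cam(n):
    d=read_camera(n); d["R"]=cv2.Rodrigues(d["rvec"])[0]; return d
def at_z(d,u,v,z):
    r=np.linalg.inv(d["intrinsics"])@[u,v,1.0]; r=d["R"].T@r; o=-d["R"].T@np.ravel(d["tvec"])
    return o+r*(z-o[2])/r[2]
def cloud(d):
    h,w=d["range_z"].shape; u,v=np.meshgrid(np.arange(w),np.arange(h)); z=d["range_z"]
    K=d["intrinsics"]; p=np.stack([(u-K[0,2])/K[0,0]*z,(v-K[1,2])/K[1,1]*z,z],-1)
    return (p-np.ravel(d["tvec"]))@d["R"]
def crop(d,x0,y0,x1,y1,s,name):
    c=cv2.resize(d["color"][y0:y1,x0:x1,::-1],None,fx=s,fy=s,interpolation=cv2.INTER_CUBIC)
    cv2.imwrite("pics/"+name,c)
def rect(p,mask,name):
    q=p[mask][:,:2].astype(np.float32)*1000
    r=cv2.minAreaRect(q); print(name,len(q),np.round(r[0],1),np.round(r[1],1),round(r[2],2))
E
python3 - <<'E'
from h import *
d=cam("top"); P=cloud(d); np.save("top0.npy",P)
crop(d,235,120,475,280,3.3,"c1.png")
for (u,v) in [(265,162),(308,160),(350,166),(420,167),(333,232),(194,221),(412,229),(445,260),(300,100+30),(380,300)]:
    print(u,v,np.round(P[v,u],4))
E
```

```text
265 162 [0.6131 0.1963 0.0332]
308 160 [0.6195 0.0877 0.0378]
350 166 [ 0.607  -0.0181  0.0327]
420 167 [ 0.611  -0.1988  0.0063]
333 232 [0.4401 0.0212 0.0126]
194 221 [0.461  0.3764 0.0135]
412 229 [ 0.4518 -0.1787  0.0143]
445 260 [ 0.3753 -0.2625  0.0149]
300 130 [ 0.7037  0.1118 -0.0061]
380 300 [ 0.272  -0.0999  0.0181]
```

View pics/c1.png

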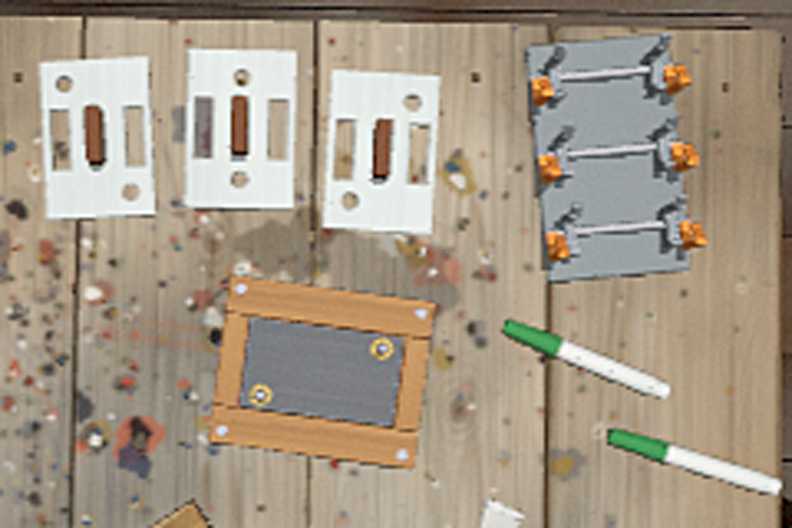

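Run:
```python
from h import *
d=cam("wrist"); s=sensors.read_state()
o=-d["R"].T@np.ravel(d["tvec"]); T=cv2.Rodrigues(s["orientation"])[0]
print("cam in tool",T.T@(o-s["tool_pos"])); print("cam axes in tool\n",np.round(T.T@d["R"].T,3)); print("tool axes\n",np.round(T,3))
d=cam("top")
# image up/ crop coords -> px
f=lambda x,y,z:np.round(at_z(d,235+(x+.5)/3.3-.5,120+(y+.5)/3.3-.5,z)*1000,1)[:2]
for n,h1,h2 in [("L",(64,84),(130,192)),("M",(241,77),(239,180)),("R",(413,102),(350,200))]:
    a,b=f(*h1,.006),f(*h2,.006); print(n,a,b,(a+b)/2,a-b,np.linalg.norm(a-b))
a,b=f(382,349,.029),f(260,394,.029); print("pins",a,b,(a+b)/2,a-b,np.linalg.norm(a-b))
print("board corners",[f(x,y,.012) for x,y in [(233,278),(435,302),(412,467),(210,441)]])
print("rest",[f(x,y,.008) for x,y in [(528,44),(669,35),(690,268),(550,282)]])
print("mk",[f(x,y,.008) for x,y in [(506,325),(667,391),(611,435),(779,488)]])
```

```text
cam in tool [ 7.70723011e-02 -1.43940136e-04 -1.51193537e-01]
cam axes in tool
 [[ 0.001 -0.96  -0.279]
 [ 1.     0.001  0.001]
 [-0.001 -0.279  0.96 ]]
tool axes
 [[ 0.964  0.266 -0.   ]
 [ 0.266 -0.964  0.001]
 [ 0.    -0.001 -1.   ]]
L [660. 229.] [576.2 175.3] [618.1  202.15] [83.8 53.7] 99.52954335271508
M [668.   90.6] [587.1  90.5] [627.55  90.55] [80.9  0.1] 80.90006180467353
R [650.7 -43.9] [573.1   3.8] [611.9  -20.05] [ 77.6 -47.7] 91.08814412424925
pins [457.7 -21.9] [421.6  70.2] [439.65  24.15] [ 36.1 -92.1] 98.9222927352576
board corners [array([510.3,  93.3]), array([494.8, -63. ]), array([367.7, -47.3]), array([384.4, 108.3])]
rest [array([ 697.5, -132.5]), array([ 706.4, -242. ]), array([ 525.1, -259.8]), array([ 512.2, -151.9])]
mk [array([ 478.3, -118.4]), array([ 429.9, -242.9]), array([ 395.2, -200.2]), array([ 357.3, -329.3])]
```

Call:
play_rows(
  series=[
    [[-1,0.025,0.04,0.03,-0.05],[-1,0.05,0.08,0.05,-0.1],[-1,0.075,0.12,0.07,-0.15],[-1,0.1,0.16,0.09,-0.2],[-1,0.12,0.2,0.11,-0.25],[-1,0.15,0.24,0.12,-0.27],[-1,0.175,0.28,0.12,-0.27],[-1,0.2,0.32,0.12,-0.27]],
  ],
)

```text
t: 1.1
tool_pos: [0.3584, -0.2598, 0.3536]
orientation: [3.14, -0.003, 0.003]
force: [0.9, -0.4, -0.7]
opening: 0.0932
```

Call:
play_rows(
  series=[
    [[-1,0.02,0.04,0.0,0],[-1,0.05,0.08,0.0,0],[-1,0.07,0.12,0.0,0],[-1,0.1,0.16,0.0,0],[-1,0.12,0.2,0.0,0],[-1,0.15,0.24,0.0,0],[-1,0.17,0.28,0,0],[-1,0.18,0.3,0,0]],
  ],
)

```text
t: 1.9
tool_pos: [0.5384, 0.0421, 0.3521]
orientation: [-3.141, -0.002, 0.001]
force: [-0.8, -0.4, -0.1]
opening: 0.0932
```

Run:
```python
from h import *
print(sensors.read_state()["tool_pos"])
d=cam("wrist"); crop(d,0,0,640,400,1.25,"w1.png"); np.savez("w1.npz",**d)
```

```text
[0.53842226 0.04206962 0.35209227]
```

View pics/w1.png

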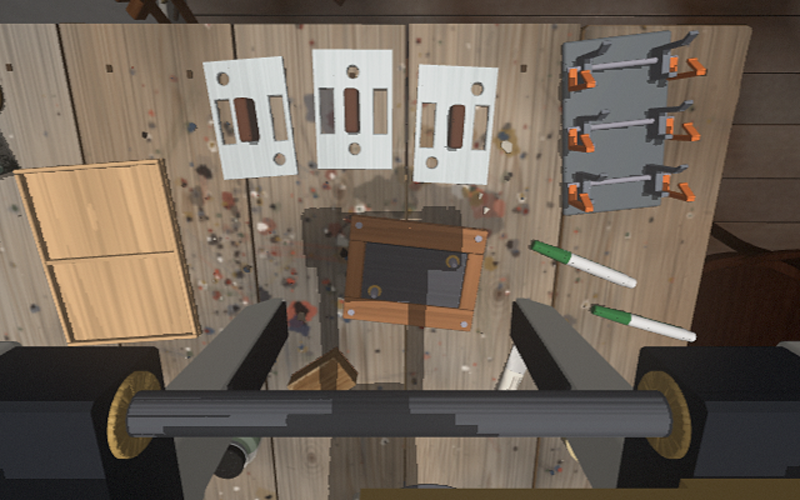

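Everything is visible in one picture: the three plates, the rest, the board with its pins at (452,262) and (375,292), the tray and two markers.

Run:
```python
from h import *
d=dict(np.load("w1.npz"))
crop(d,150,30,405,155,3.1,"w1p.png"); crop(d,440,10,605,280,2.2,"w1r.png"); crop(d,265,155,400,275,5,"w1b.png"); crop(d,0,115,180,285,3.5,"w1t.png")
```

```text
(no output)
```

View pics/w1p.png

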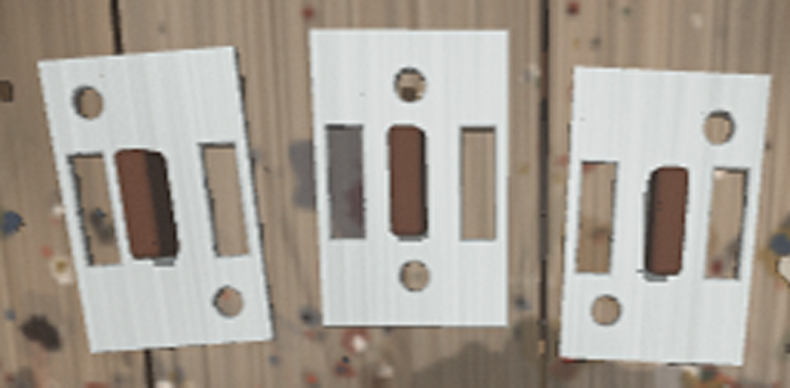

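View pics/w1r.png

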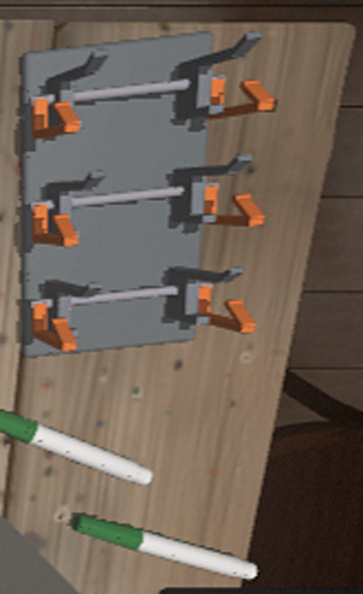

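View pics/w1b.png

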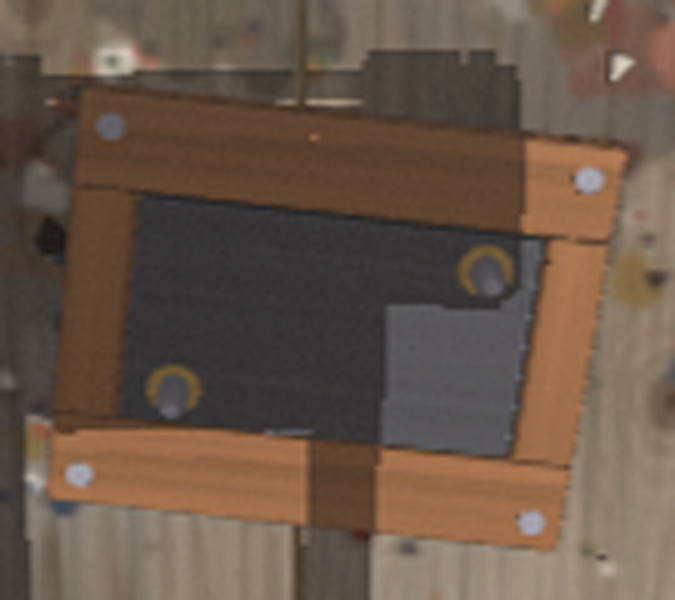

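View pics/w1t.png

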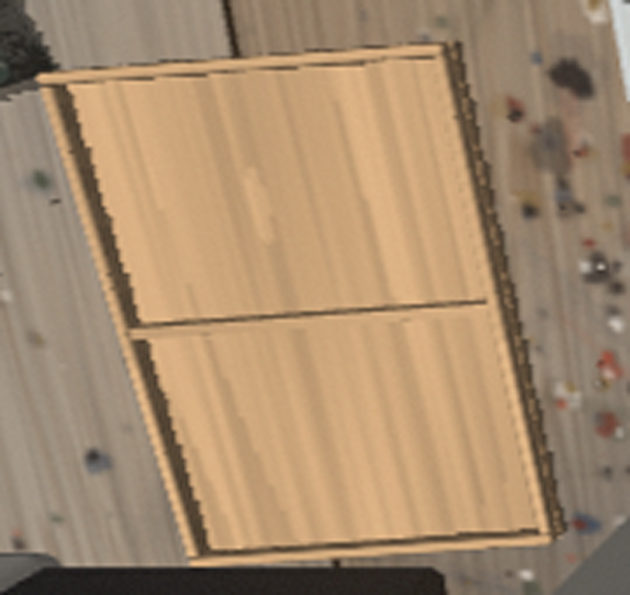

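```bash
cat >> h.py <<'E'
def px(d,pts,o,s,z): return np.array([at_z(d,o[0]+(x+.5)/s-.5,o[1]+(y+.5)/s-.5,z)[:2]*1000 for x,y in pts])
def quad(c,name):
    # c: 4 corners in order TL TR BR BL
    u=(c[1]+c[2]-c[0]-c[3])/2; v=(c[0]+c[1]-c[2]-c[3])/2
    print(name,"ctr",np.round(c.mean(0),1),"len hor/vert",np.round([np.linalg.norm(u),np.linalg.norm(v)],1),"ang vert dir",np.round(np.degrees(np.arctan2(v[1],v[0])),1),"hor(-y)",np.round(np.degrees(np.arctan2(u[0],-u[1])),1))
E
python3 - <<'E'
from h import *
d=dict(np.load("w1.npz"))
o=(150,30)
for n,c,h in [("L",[(38,62),(235,46),(273,339),(92,353)],[(88,102),(229,302)]),("M",[(309,30),(508,31),(508,326),(323,325)],[(410,84),(415,276)]),("R",[(575,66),(770,74),(745,366),(561,360)],[(719,127),(606,310)])]:
    quad(px(d,c,o,3.1,.006),n); q=px(d,h,o,3.1,.006); print("  holes",q.mean(0).round(1),(q[0]-q[1]).round(1),np.linalg.norm(q[0]-q[1]).round(1))
quad(px(d,[(78,88),(626,148),(555,549),(50,498)],(265,155),5,.012),"board")
for z,c in ((.012,[(486,271),(174,390)]),(.029,[(492,285),(170,409)])):
    q=px(d,c,(265,155),5,z); print("  pins",q.mean(0).round(1),(q[0]-q[1]).round(1),np.linalg.norm(q[0]-q[1]).round(1))
quad(px(d,[(25,50),(212,32),(195,340),(25,356)],(440,10),2.2,.008),"rest")
quad(px(d,[(38,78),(447,46),(552,540),(193,565)],(0,115),3.5,.014),"tray")
for m in ([(531,244),(635,284)],[(591,309),(695,339)]):
    q=px(d,m,(0,0),1.25,.008); print("mk",q.mean(0).round(1),np.linalg.norm(q[0]-q[1]).round(1),np.degrees(np.arctan2(q[0,0]-q[1,0],q[0,1]-q[1,1])).round(1))
E
```

```text
L ctr [619.5 202.9] len hor/vert [ 84.1 123.5] ang vert dir 4.2 hor(-y) 4.4
  holes [619.8 202.8] [84.3 54.4] 100.3
M ctr [629.   91.5] len hor/vert [ 84.1 123.1] ang vert dir -0.1 hor(-y) -0.1
  holes [629.4  91.3] [80.2  0.1] 80.2
R ctr [613. -19.] len hor/vert [ 84.  124.7] ang vert dir -1.8 hor(-y) -1.9
  holes [613.5 -18.4] [ 78.  -47.1] 91.1
board ctr [442.1  24.9] len hor/vert [158.1 128.8] ang vert dir -6.0 hor(-y) -6.2
  pins [441.1  24.6] [ 37.9 -92.8] 100.2
  pins [442.   24.9] [ 38.3 -92.7] 100.3
rest ctr [ 612.6 -194. ] len hor/vert [109.8 184.3] ang vert dir 6.4 hor(-y) 5.4
tray ctr [463.1 380.6] len hor/vert [163.5 215.4] ang vert dir 4.1 hor(-y) 4.5
mk [ 455.2 -179.4] 139.6 21.0
mk [ 377.  -263.4] 142.0 16.6
```

Call:
play_rows(
  series=[
    [[-1,0.02,0.04,-0.02,0.02],[-0.5,0.04,0.08,-0.05,0.05],[0,0.06,0.12,-0.09,0.075],[0.2,0.08,0.16,-0.13,0.075],[0.2,0.0805,0.161,-0.17,0.075],[0.2,0.0805,0.161,-0.2,0.075],[0.2,0.0805,0.161,-0.23,0.075],[0.2,0.0805,0.161,-0.23,0.075]],
  ],
)

```text
t: 2.75
tool_pos: [0.6141, 0.1986, 0.1162]
orientation: [3.137, 0.116, -0.016]
force: [-0.7, 0.5, 0.1]
opening: 0.0414
```

Run:
```python
from h import *
print(sensors.read_state()["q"].round(3))
d=cam("wrist"); crop(d,0,0,640,400,1.25,"w2.png"); np.savez("w2.npz",**d)
```

```text
[ 0.233  0.339  1.463 -0.     1.35   1.73 ]
```

View pics/w2.png

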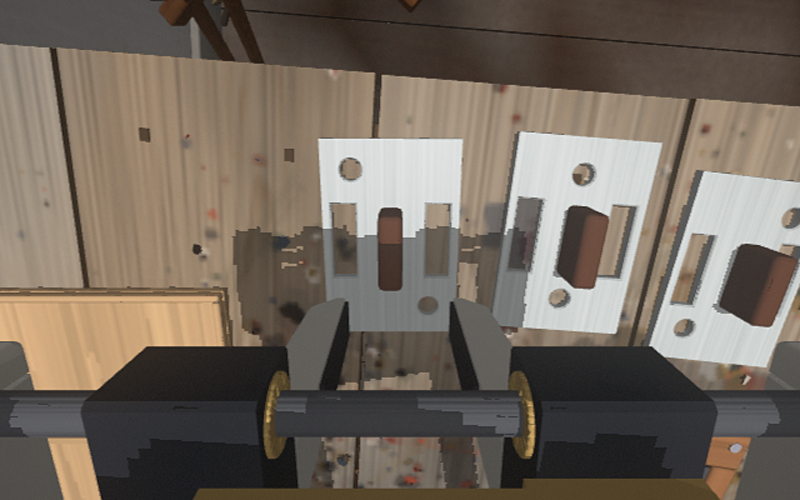

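The left plate is centred between the fingers, with its holes at (350,169) and (428,304). The arm had not fully settled.

Call:
play_rows(
  series=[
    [[0.2,0,0,0,0],[0.2,0,0,0,0]],
  ],
)

```text
t: 3.0
tool_pos: [0.62, 0.1998, 0.126]
orientation: [-3.139, -0.115, -0.007]
force: [-0.1, 0.2, -0.5]
opening: 0.0374
```

Run:
```python
from h import *
s=sensors.read_state(); print(s["tool_pos"],s["orientation"])
d=dict(np.load("w2.npz"))
q=px(d,[(350,169),(428,304)],(0,0),1.25,.006); print(q.mean(0),q[0]-q[1])
d=cam("wrist"); crop(d,220,80,420,290,2.8,"w3.png"); np.savez("w3.npz",**d)
```

```text
[0.61998831 0.19982053 0.12602569] [-3.13852898 -0.11524192 -0.00747595]
[620.9689553  203.61595413] [82.84797445 54.19764402]
```

View pics/w3.png

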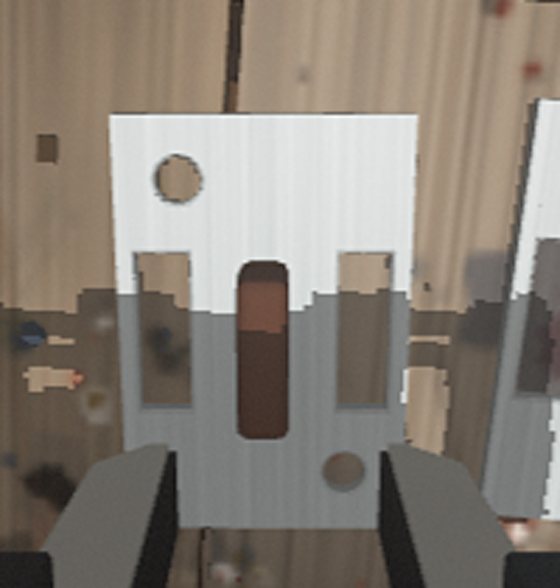

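Run:
```python
from h import *
d=dict(np.load("w3.npz"))
q=px(d,[(178,179),(344,471)],(220,80),2.8,.006); print(q.mean(0),q[0]-q[1])
s=sensors.read_state(); print(s["tool_pos"],s["orientation"])
T=cv2.Rodrigues(s["orientation"])[0]; print(T.round(3))
o=-d["R"].T@np.ravel(d["tvec"]);print("cam in tool",T.T@(o-s["tool_pos"]))
```

```text
[620.67915248 203.55725053] [83.64383419 53.92696228]
[0.619893   0.19983387 0.12586305] [-3.13854942 -0.11522759 -0.0073169 ]
[[ 0.997  0.073  0.005]
 [ 0.073 -0.997  0.001]
 [ 0.005 -0.001 -1.   ]]
cam in tool [ 7.71347261e-02  1.02240973e-06 -1.51500133e-01]
```

Call:
play_rows(
  series=[
    [[0.2,0,0.0033,-0.03,0],[0.2,0,0.0033,-0.06,0],[0.2,0,0.0033,-0.085,0],[0.2,0,0.0033,-0.101,0],[0.2,0,0.0033,-0.101,0],[0.2,0,0.0033,-0.101,0]],
  ],
)

```text
t: 3.65
tool_pos: [0.6191, 0.2032, 0.023]
orientation: [-3.139, -0.116, -0.003]
force: [-0.2, 0.1, -0.7]
opening: 0.0372
```

Call:
play_rows(
  series=[
    [[1,0,0,0,0],[1,0,0,0,0],[1,0,0,0,0],[1,0,0,0,0],[1,0,0,0,0]],
  ],
  force=40,
)

```text
t: 4.15
tool_pos: [0.6183, 0.2031, 0.0221]
orientation: [-3.139, -0.116, -0.001]
force: [-0.3, -0.7, 3.0]
opening: 0.0141
```

Call:
play_rows(
  series=[
    [[1,0,0,0.02,0],[1,0,0,0.05,0],[1,0,0,0.08,0],[1,0,0,0.1,0],[1,0,0,0.1,0],[1,0,0,0.1,0]],
  ],
)

```text
t: 4.75
tool_pos: [0.6179, 0.203, 0.1209]
orientation: [3.139, 0.116, -0.0]
force: [-0.8, -0.1, -2.6]
opening: 0.0135
```

Run:
```python
from h import *
s=sensors.read_state(); print(s["tool_pos"],s["orientation"],s["force"],s["opening"])
d=cam("wrist"); crop(d,0,0,640,400,1.25,"w4.png"); np.savez("w4.npz",**d)
```

```text
[0.61786999 0.2029626  0.12088711] [ 3.13937781e+00  1.15909557e-01 -4.62513432e-04] [-0.79340776 -0.05993015 -2.63709714] 0.013527784716975973
```

View pics/w4.png

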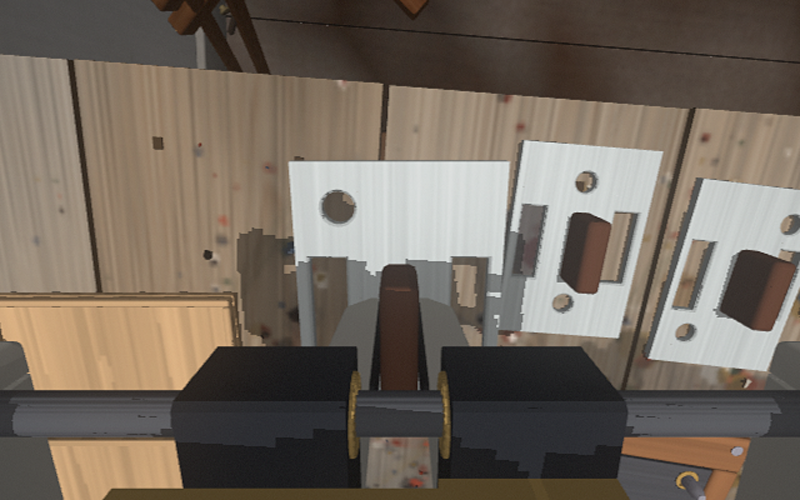

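The plate is held level by the bar; its front edge runs from (290,161) to (509,160), with a hole at (338,206).

Run:
```python
from h import *
d=dict(np.load("w4.npz")); s=sensors.read_state(); T=cv2.Rodrigues(s["orientation"])[0]
for z in (.1048,.1035):
  q=px(d,[(338,206),(290,161),(509,160)],(0,0),1.25,z)/1000
  r=[T.T@(np.r_[p,z]-s["tool_pos"])*1000 for p in q]; r=np.array(r); print(r.round(1), np.linalg.norm(r[1]-r[2]))
  print("ctr from hole",r[0,:2]-[44.1,-23.9]," from edge",(r[1]+r[2])[:2]/2-[62,0])
```

```text
[[ 47.4 -23.6  14.7]
 [ 64.6 -41.1  14.7]
 [ 65.   41.6  14.7]] 82.67670125043408
ctr from hole [3.29326182 0.2635171 ]  from edge [2.78229862 0.23302596]
[[ 47.2 -23.8  16. ]
 [ 64.5 -41.4  16. ]
 [ 64.9  41.9  16. ]] 83.31878814519503
ctr from hole [3.05904457 0.08087771]  from edge [2.68312876 0.23576285]
```

Call:
play_rows(
  series=[
    [[1,-0.022,-0.022,0.01,0.14],[1,-0.044,-0.045,0.01,0.28],[1,-0.066,-0.068,0.01,0.42],[1,-0.088,-0.09,0.01,0.56],[1,-0.11,-0.113,0.01,0.7],[1,-0.132,-0.136,0.01,0.84],[1,-0.154,-0.158,0.01,0.98],[1,-0.1765,-0.181,0.01,1.12]],
  ],
)

```text
t: 5.6
tool_pos: [0.4392, 0.0214, 0.1293]
orientation: [-2.591, -1.772, 0.005]
force: [0.6, -1.2, -1.9]
opening: 0.0138
```

Call:
play_rows(
  series=[
    [[1,0,0,0,0.14],[1,0,0,0,0.271],[1,0,0,0,0.271],[1,0,0,0,0.271],[1,0,0,0,0.271]],
  ],
)

```text
t: 6.1
tool_pos: [0.4411, 0.0222, 0.1308]
orientation: [-2.338, -2.097, 0.002]
force: [0.3, -0.0, -2.1]
opening: 0.0138
```

Run:
```python
from h import *
s=sensors.read_state(); print(s["tool_pos"],s["orientation"],s["force"],s["opening"]);T=cv2.Rodrigues(s["orientation"])[0]; print(np.degrees(np.arctan2(T[1,0],T[0,0])))
d=cam("wrist"); crop(d,0,0,640,400,1.25,"w5.png"); np.savez("w5.npz",**d)
```

```text
[0.44112616 0.02219645 0.13078685] [-2.33807438e+00 -2.09668056e+00  1.69899294e-03] [ 0.30698224 -0.01554862 -2.05328811] 0.013767572713039829
83.76867273411217
```

View pics/w5.png

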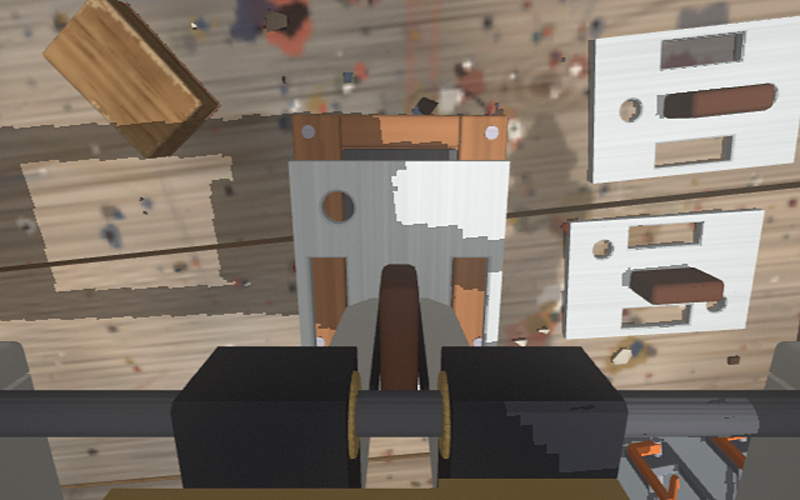

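The board's far edge shows ahead of the held plate, from about (294,116) to (508,116), with screws at (308,132) and (491,132).

Run:
```python
from h import *
d=dict(np.load("w5.npz")); s=sensors.read_state(); T=cv2.Rodrigues(s["orientation"])[0]
crop(d,220,80,420,180,4,"w5c.png")
def f(p,z):
  q=px(d,p,(0,0),1.25,z)/1000
  return np.array([T.T@(np.r_[a,z]-s["tool_pos"])*1000 for a in q]).round(1)
print(f([(294,116),(508,116),(308,132),(491,132)],.012))
print(f([(338,206),(290,161),(509,160)],.114))
# screws from earlier views w1
e=dict(np.load("w1.npz")); q=px(e,[(110,126),(590,180),(530,522),(78,474)],(265,155),5,.012); print(q,q.mean(0)); print(np.linalg.norm(q[0]-q[1]),np.linalg.norm(q[1]-q[2]))
```

```text
[[ 81.9 -62.7 119.1]
 [ 82.   64.1 118.9]
 [ 72.8 -54.9 119.1]
 [ 72.8  54.6 119. ]]
[[ 46.6 -24.3  17. ]
 [ 63.9 -41.8  17.1]
 [ 64.3  41.2  17. ]]
[[503.64467539  88.44446811]
 [487.88150534 -51.02437663]
 [378.75707667 -38.32691965]
 [394.50746201 100.80054356]] [441.19767986  24.97342885]
140.35681737961127 109.8606678712726
```

View pics/w5c.png

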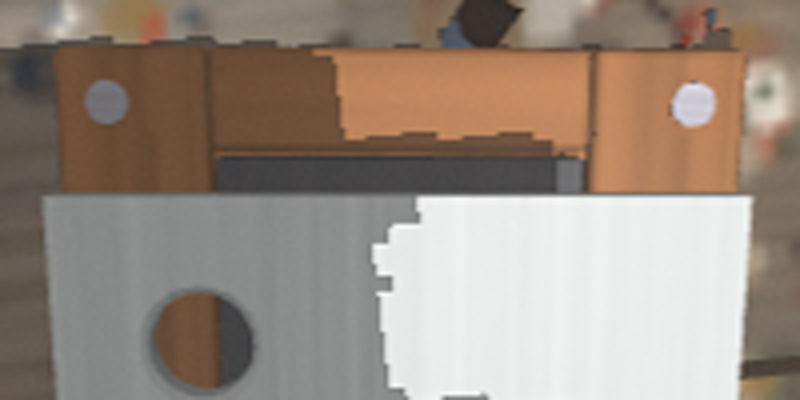

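Plate and board are aligned to within about 0.3 mm in the tool frame, so I'll descend.

Call:
play_rows(
  series=[
    [[1,0,0,-0.03,0],[1,0,0,-0.055,0],[1,0,0,-0.075,0],[1,0,0,-0.075,0],[1,0,0,-0.08,0],[1,0,0,-0.085,0],[1,0,0,-0.085,0]],
  ],
)

```text
t: 6.85
tool_pos: [0.4419, 0.022, 0.0469]
orientation: [2.336, 2.1, 0.001]
force: [0.0, 0.4, -2.7]
opening: 0.0135
```

Call:
play_rows(
  series=[
    [[1,0,0,-0.003,0],[1,0,0,-0.006,0],[1,0,0,-0.008,0],[1,0,0,-0.01,0],[1,0,0,-0.01,0]],
  ],
)

```text
t: 7.35
tool_pos: [0.4414, 0.022, 0.0363]
orientation: [-2.336, -2.1, 0.001]
force: [-0.1, 1.1, -1.6]
opening: 0.0135
```

Call:
play_rows(
  series=[
    [[1,0,0,-0.002,0],[1,0,0,-0.002,0],[0.5,0,0,-0.002,0],[0.3,0,0,-0.002,0],[0.3,0,0,-0.002,0],[0.3,0,0,0.03,0],[0.3,0,0,0.07,0],[0.3,0,0,0.12,0]],
  ],
)

```text
t: 8.15
tool_pos: [0.4401, 0.0221, 0.1565]
orientation: [-2.334, -2.099, 0.004]
force: [0.5, -0.8, -0.1]
opening: 0.0326
```

Run:
```python
from h import *
s=sensors.read_state(); print(s["tool_pos"],s["orientation"],s["force"],s["opening"])
d=cam("wrist"); crop(d,0,0,640,400,1.25,"w6.png"); np.savez("w6.npz",**d)
d=cam("top"); crop(d,235,120,475,280,3.3,"t6.png"); np.savez("t6.npz",**d)
```

```text
[0.4400639  0.02210402 0.15647909] [-2.33422202 -2.09890382  0.00380877] [ 0.47111769 -0.76057428 -0.13724959] 0.03261428812537486
```

View pics/w6.png

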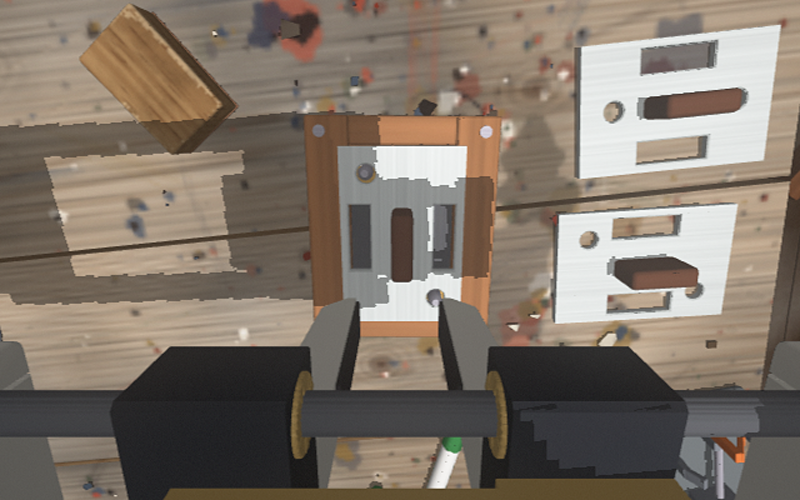

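View pics/t6.png

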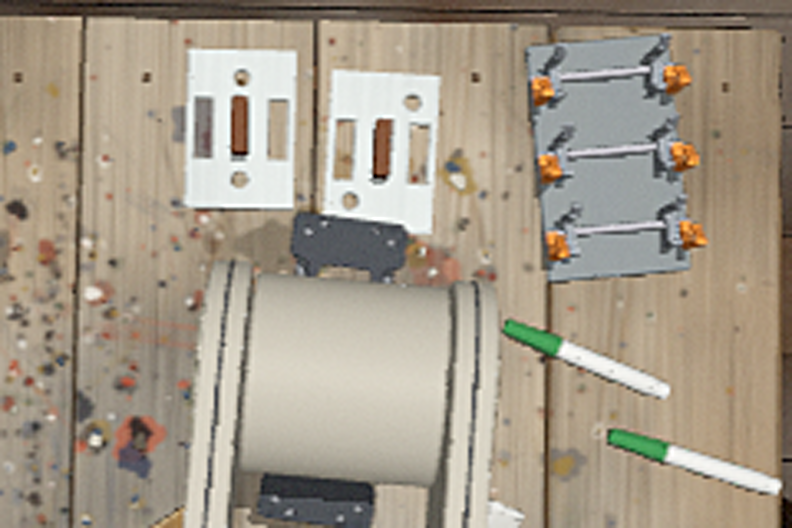

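The plate is seated, with both pins standing through its holes at (365,172) and (435,297). Next is the middle plate.

Call:
play_rows(
  series=[
    [[0.2,0.02,0.008,0,-0.14],[0.2,0.04,0.016,0,-0.28],[0.2,0.065,0.024,0,-0.42],[0.2,0.09,0.034,0,-0.56],[0.2,0.115,0.044,0,-0.7],[0.2,0.14,0.052,0,-0.84],[0.2,0.165,0.06,0,-0.98],[0.2,0.187,0.069,0,-1.12]],
  ],
)

```text
t: 9.05
tool_pos: [0.6297, 0.0913, 0.156]
orientation: [3.097, 0.53, -0.0]
force: [-0.4, -0.0, 0.6]
opening: 0.0372
```

Call:
play_rows(
  series=[
    [[0.2,0,0,0,-0.14],[0.2,0,0,0,-0.28],[0.2,0,0,0,-0.343],[0.2,0,0,0,-0.343],[0.2,0,0,0,-0.343]],
  ],
)

```text
t: 9.55
tool_pos: [0.6285, 0.091, 0.1563]
orientation: [3.142, 0.006, -0.0]
force: [0.1, -0.2, -0.2]
opening: 0.0371
```

Run:
```python
from h import *
s=sensors.read_state(); T=cv2.Rodrigues(s["orientation"])[0]; print(s["tool_pos"],np.degrees(np.arctan2(T[1,0],T[0,0])))
d=cam("wrist"); crop(d,0,0,640,400,1.25,"w7.png"); np.savez("w7.npz",**d)
```

```text
[0.628524   0.09099218 0.15630478] 0.22775016486091107
```

View pics/w7.png

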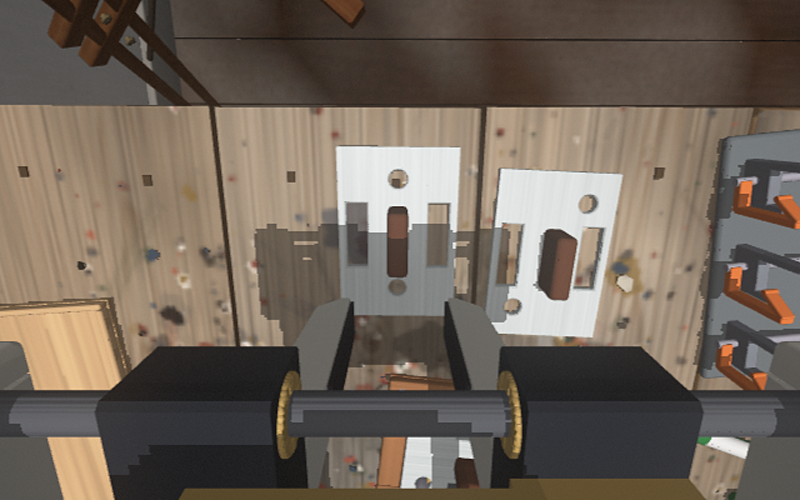

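The middle plate's bar is at (397,242), centred between the fingers. Descend, grip and lift.

Call:
play_rows(
  series=[
    [[0.2,0,0,-0.04,0],[0.2,0,0,-0.08,0],[0.2,0,0,-0.115,0],[0.2,0,0,-0.132,0],[0.2,0,0,-0.132,0],[1,0,0,-0.132,0],[1,0,0,-0.132,0],[1,0,0,-0.132,0]],
  ],
)

```text
t: 10.4
tool_pos: [0.6294, 0.091, 0.0258]
orientation: [-3.141, -0.003, -0.003]
force: [0.8, 0.1, 0.8]
opening: 0.0181
```

Call:
play_rows(
  series=[
    [[1,0,0,0,0],[1,0,0,0,0],[1,0,0,0.03,0],[1,0,0,0.06,0],[1,0,0,0.1,0],[1,0,0,0.1,0]],
  ],
)

```text
t: 11.0
tool_pos: [0.6324, 0.0912, 0.1313]
orientation: [-3.141, -0.003, -0.016]
force: [1.7, 0.9, -1.4]
opening: 0.0139
```

Call:
play_rows(
  series=[
    [[1,-0.01,0.025,0,0.14],[1,-0.02,0.05,0,0.28],[1,-0.03,0.075,0,0.42],[1,-0.04,0.1,0,0.56],[1,-0.05,0.125,0,0.7],[1,-0.06,0.15,0,0.84],[1,-0.07,0.175,0,0.98],[1,-0.08,0.2,0,1.12]],
  ],
)

```text
t: 11.8
tool_pos: [0.5472, 0.2915, 0.1227]
orientation: [-2.655, -1.679, 0.004]
force: [-0.2, -0.8, -3.4]
opening: 0.0138
```

Call:
play_rows(
  series=[
    [[1,-0.01,0.025,0,0.14],[1,-0.02,0.05,0,0.28],[1,-0.03,0.075,0,0.42],[1,-0.035,0.0934,0,0.522],[1,-0.035,0.0934,0,0.522],[1,-0.035,0.0934,0,0.522]],
  ],
)

```text
t: 12.4
tool_pos: [0.5128, 0.3841, 0.123]
orientation: [-2.14, -2.3, 0.004]
force: [0.7, -0.5, -3.6]
opening: 0.0139
```

Run:
```python
from h import *
s=sensors.read_state(); T=cv2.Rodrigues(s["orientation"])[0]; print(s["tool_pos"],np.degrees(np.arctan2(T[1,0],T[0,0])),s["opening"])
d=cam("wrist"); crop(d,0,0,640,400,1.25,"w8.png"); np.savez("w8.npz",**d)
```

```text
[0.5127995  0.38406304 0.12297606] 94.13830321657578 0.0138669228954963
```

View pics/w8.png

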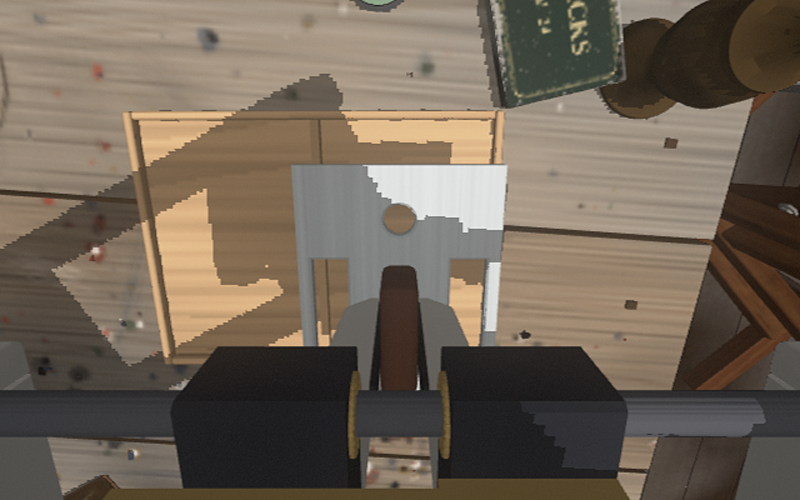

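Run:
```python
from h import *
d=dict(np.load("w8.npz"))
c=px(d,[(124,113),(505,111),(318,121)],(0,0),1.25,.014); print(c, np.linalg.norm(c[0]-c[1])); u=(c[1]-c[0]);u/=np.linalg.norm(u); print(np.degrees(np.arctan2(u[1],u[0])))
m=(c[0]+c[1])/2; n=np.array([-u[1],u[0]]); t=m-82*n; print("tray",t,"far bay",t+54*u,"near",t-54*u)
```

```text
[[349.77603327 455.68369854]
 [566.28208342 472.64991703]
 [460.27668886 459.40559374]] 217.16980066374572
4.480753218047886
tray [464.43524333 382.41742985] far bay [518.27019954 386.63613703] near [410.60028712 378.19872266]
```

Call:
play_rows(
  series=[
    [[1,0.0045,0.001,-0.02,0],[1,0.0045,0.001,-0.05,0],[1,0.0045,0.001,-0.07,0],[1,0.0045,0.001,-0.08,0],[1,0.0045,0.001,-0.088,0],[1,0.0045,0.001,-0.091,0],[1,0.0045,0.001,-0.091,0],[1,0.0045,0.001,-0.091,0]],
  ],
)

```text
t: 13.25
tool_pos: [0.5189, 0.3858, 0.0349]
orientation: [2.139, 2.3, 0.003]
force: [-0.0, -0.1, -2.1]
opening: 0.0135
```

Call:
play_rows(
  series=[
    [[1,0,0,-0.003,0],[1,0,0,-0.004,0],[1,0,0,-0.004,0]],
  ],
)

```text
t: 13.55
tool_pos: [0.5187, 0.3858, 0.0307]
orientation: [2.139, 2.301, 0.002]
force: [-0.4, -0.7, 2.5]
opening: 0.0136
```

Call:
play_rows(
  series=[
    [[0.6,0,0,0,0],[0.4,0,0,0,0],[0.4,0,0,0,0],[0.4,0,0,0.03,0],[0.3,0,0,0.07,0],[0.3,0,0,0.12,0],[0.3,0,0,0.12,0]],
  ],
)

```text
t: 14.25
tool_pos: [0.5223, 0.3881, 0.1592]
orientation: [2.136, 2.298, 0.021]
force: [0.5, 0.4, 0.6]
opening: 0.0324
```

Run:
```python
from h import *
s=sensors.read_state(); T=cv2.Rodrigues(s["orientation"])[0]; print(s["tool_pos"],np.degrees(np.arctan2(T[1,0],T[0,0])),s["opening"])
d=cam("wrist"); crop(d,0,0,640,400,1.25,"w9.png"); np.savez("w9.npz",**d)
```

```text
[0.52226392 0.38810735 0.15915099] 94.18926734474661 0.032366899617798726
```

View pics/w9.png

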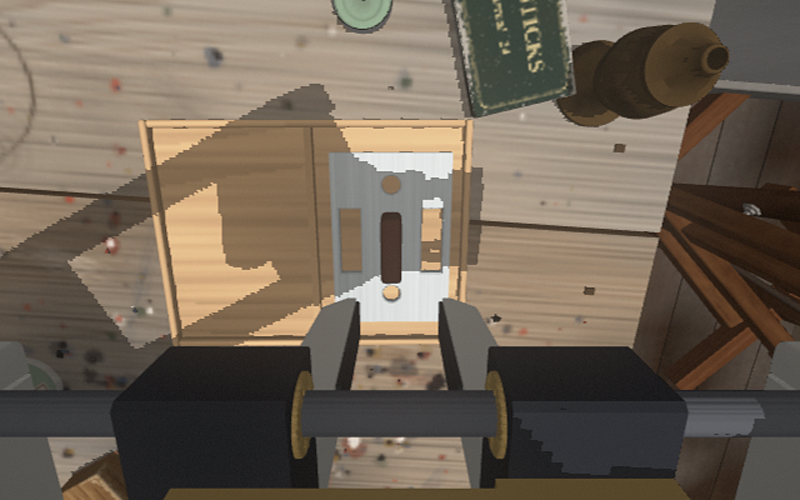

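The plate lies flat in the far bay, spanning about (330–452, 152–322). Now the right-hand plate.

Call:
play_rows(
  series=[
    [[0.2,0.008,-0.036,0,-0.14],[0.2,0.016,-0.072,0,-0.28],[0.2,0.024,-0.108,0,-0.42],[0.2,0.032,-0.144,0,-0.56],[0.2,0.04,-0.18,0,-0.7],[0.2,0.048,-0.216,0,-0.84],[0.2,0.056,-0.25,0,-0.98],[0.2,0.064,-0.285,0,-1.12]],
  ],
)

```text
t: 15.1
tool_pos: [0.5814, 0.0989, 0.1481]
orientation: [-3.036, -0.805, 0.003]
force: [1.0, 0.8, 0.0]
opening: 0.0372
```

Call:
play_rows(
  series=[
    [[0.2,0.008,-0.036,0,-0.14],[0.2,0.016,-0.072,0,-0.28],[0.2,0.024,-0.1,0,-0.42],[0.2,0.029,-0.12,0,-0.556],[0.2,0.029,-0.12,0,-0.556],[0.2,0.029,-0.12,0,-0.556]],
  ],
)

```text
t: 15.7
tool_pos: [0.6104, -0.0196, 0.1483]
orientation: [-3.141, 0.048, 0.003]
force: [-0.0, -0.1, -1.0]
opening: 0.0371
```

Run:
```python
from h import *
s=sensors.read_state(); T=cv2.Rodrigues(s["orientation"])[0]; print(s["tool_pos"],np.degrees(np.arctan2(T[1,0],T[0,0])),s["opening"])
d=cam("wrist"); crop(d,0,0,640,400,1.25,"w10.png"); np.savez("w10.npz",**d)
```

```text
[ 0.61039075 -0.01955163  0.14831877] -1.7495439474261676 0.03708338158028
```

View pics/w10.png

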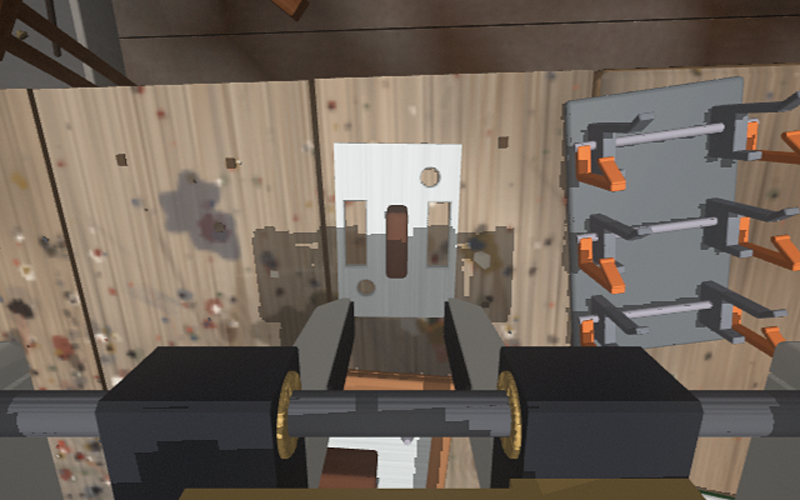

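The third plate's bar is at (397,241), centred between the fingers.

Call:
play_rows(
  series=[
    [[0.2,0.002,0,-0.04,0],[0.2,0.002,0,-0.08,0],[0.2,0.002,0,-0.11,0],[0.2,0.002,0,-0.124,0],[0.2,0.002,0,-0.124,0],[1,0.002,0,-0.124,0],[1,0.002,0,-0.124,0],[1,0.002,0,-0.124,0]],
  ],
)

```text
t: 16.55
tool_pos: [0.6146, -0.0197, 0.0278]
orientation: [3.141, -0.05, 0.005]
force: [0.1, 0.6, -0.5]
opening: 0.0175
```

Call:
play_rows(
  series=[
    [[1,0,0,0,0],[1,0,0,0,0],[1,0,0,0.03,0],[1,0,0,0.06,0],[1,0,0,0.1,0],[1,0,0,0.1,0],[1,0,0,0.1,0]],
  ],
)

```text
t: 17.25
tool_pos: [0.6139, -0.0198, 0.127]
orientation: [3.141, -0.051, 0.004]
force: [0.2, 0.3, -3.2]
opening: 0.0136
```

Call:
play_rows(
  series=[
    [[1,-0.018,0.035,0,0.14],[1,-0.036,0.07,0,0.28],[1,-0.054,0.105,0,0.42],[1,-0.072,0.14,0,0.56],[1,-0.09,0.175,0,0.7],[1,-0.108,0.21,0,0.84],[1,-0.126,0.245,0,0.98],[1,-0.144,0.28,0,1.12]],
  ],
)

```text
t: 18.05
tool_pos: [0.4667, 0.261, 0.1233]
orientation: [-2.683, -1.633, 0.006]
force: [0.6, 0.9, -3.0]
opening: 0.0139
```

Call:
play_rows(
  series=[
    [[1,-0.018,0.035,0,0.14],[1,-0.036,0.07,0,0.28],[1,-0.05,0.1,0,0.42],[1,-0.06,0.117,0,0.557],[1,-0.06,0.117,0,0.557],[1,-0.06,0.117,0,0.557]],
  ],
)

```text
t: 18.65
tool_pos: [0.4081, 0.3766, 0.1237]
orientation: [-2.14, -2.3, 0.005]
force: [0.8, 0.1, -2.3]
opening: 0.0133
```

Run:
```python
from h import *
s=sensors.read_state(); T=cv2.Rodrigues(s["orientation"])[0]; print(s["tool_pos"],np.degrees(np.arctan2(T[1,0],T[0,0])),s["opening"])
d=cam("wrist"); crop(d,0,0,640,400,1.25,"w11.png"); np.savez("w11.npz",**d)
```

```text
[0.40807468 0.37655972 0.12368034] 94.14812888517852 0.013251387457231974
```

View pics/w11.png

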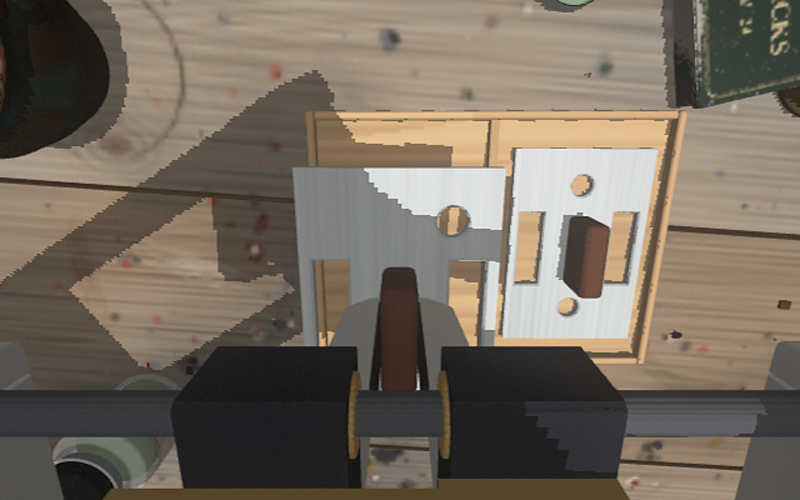

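The left bay runs from u≈318 to 490, centre 404, against the plate's 399, so I'll shift +x by 2–3 mm and lower.

Call:
play_rows(
  series=[
    [[1,0.002,0.001,-0.02,0],[1,0.002,0.001,-0.05,0],[1,0.002,0.001,-0.07,0],[1,0.002,0.001,-0.08,0],[1,0.002,0.001,-0.088,0],[1,0.002,0.001,-0.092,0],[1,0.002,0.001,-0.092,0],[1,0.002,0.001,-0.092,0]],
  ],
)

```text
t: 19.5
tool_pos: [0.4118, 0.3788, 0.0346]
orientation: [2.138, 2.302, 0.002]
force: [-0.4, 1.3, -1.5]
opening: 0.0137
```

Call:
play_rows(
  series=[
    [[1,0,0,-0.003,0],[1,0,0,-0.004,0],[1,0,0,-0.004,0]],
  ],
)

```text
t: 19.8
tool_pos: [0.4121, 0.3792, 0.0323]
orientation: [2.137, 2.302, 0.004]
force: [-5.2, -4.9, 14.2]
opening: 0.0132
```

Call:
play_rows(
  series=[
    [[0.6,0,0,0,0],[0.4,0,0,0,0],[0.4,0,0,0,0],[0.4,0,0,0.03,0],[0.3,0,0,0.07,0],[0.3,0,0,0.12,0],[0.3,0,0,0.12,0]],
  ],
)

```text
t: 20.5
tool_pos: [0.4149, 0.3814, 0.1581]
orientation: [2.136, 2.301, 0.02]
force: [0.7, 0.7, -0.2]
opening: 0.0326
```

Run:
```python
from h import *
s=sensors.read_state(); T=cv2.Rodrigues(s["orientation"])[0]; print(s["tool_pos"],np.degrees(np.arctan2(T[1,0],T[0,0])),s["opening"])
d=cam("wrist"); crop(d,0,0,640,400,1.25,"w12.png"); np.savez("w12.npz",**d)
d=cam("top"); crop(d,235,120,475,280,3.3,"t12.png"); np.savez("t12.npz",**d)
```

```text
[0.41489995 0.3814256  0.15806615] 94.24595509302434 0.03259426255633475
```

View pics/w12.png

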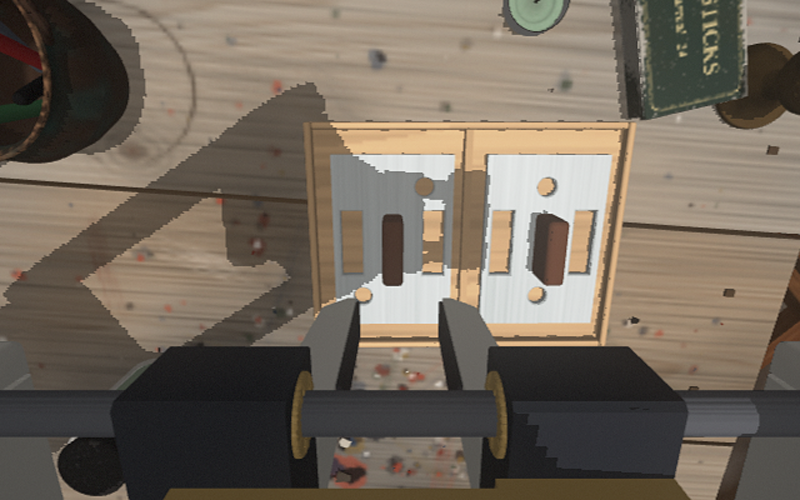

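View pics/t12.png

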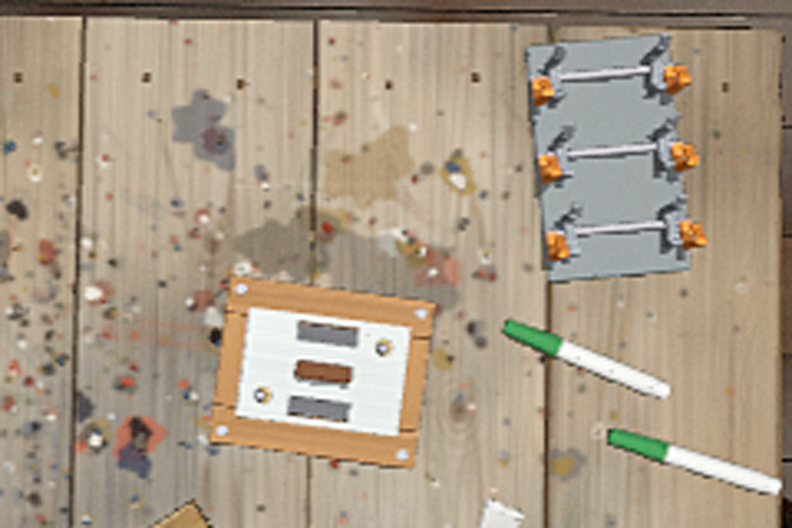

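All three plates are placed; the top view shows the pins through the board plate at (383,348) and (262,394). Next, the markers.

Call:
play_rows(
  series=[
    [[0.2,0.004,-0.048,0,-0.06],[0.2,0.008,-0.096,0,-0.12],[0.2,0.012,-0.144,0,-0.18],[0.2,0.016,-0.192,0,-0.24],[0.2,0.02,-0.24,0,-0.3],[0.2,0.024,-0.288,0,-0.36],[0.2,0.028,-0.336,0,-0.42],[0.2,0.032,-0.384,0,-0.44]],
  ],
)

```text
t: 21.4
tool_pos: [0.4416, -0.0073, 0.1477]
orientation: [-2.589, -1.776, 0.003]
force: [0.7, 0.6, -0.2]
opening: 0.0371
```

Call:
play_rows(
  series=[
    [[0.2,0.002,-0.048,0,0],[0.2,0.004,-0.096,0,0],[0.2,0.008,-0.14,0,0],[0.2,0.01,-0.175,0,0],[0.2,0.01,-0.175,0,0],[0.2,0.01,-0.175,0,0]],
  ],
)

```text
t: 22.0
tool_pos: [0.4518, -0.1805, 0.1476]
orientation: [-2.588, -1.775, 0.002]
force: [0.9, 0.5, -0.2]
opening: 0.0374
```

Run:
```python
from h import *
s=sensors.read_state(); T=cv2.Rodrigues(s["orientation"])[0]; print(s["tool_pos"],np.degrees(np.arctan2(T[1,0],T[0,0])),s["opening"])
d=cam("wrist"); crop(d,0,0,640,400,1.25,"w13.png"); np.savez("w13.npz",**d)
```

```text
[ 0.45184397 -0.18047772  0.14760854] 68.90683409701649 0.03735564540244854
```

View pics/w13.png

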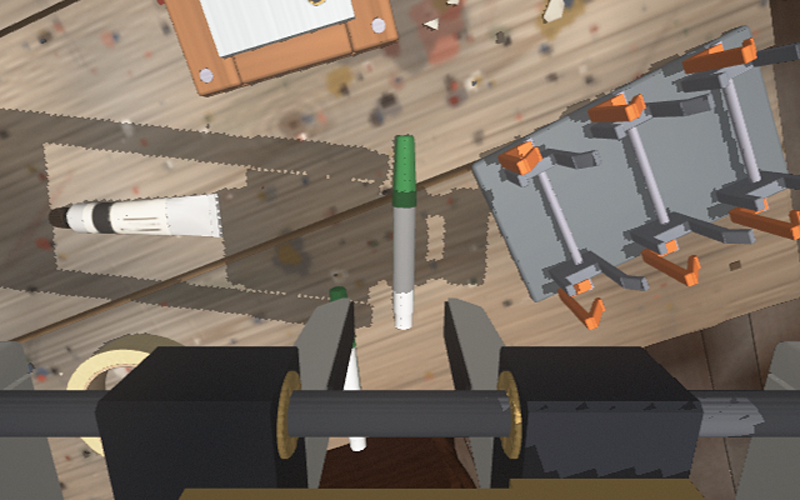

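Marker 1 runs from (404,136) to (403,328), in line with the fingers. Marker 2's near end is at (339,290).

Run:
```python
from h import *
d=dict(np.load("w13.npz"));s=sensors.read_state(); T=cv2.Rodrigues(s["orientation"])[0]
def f(p,z):
  q=px(d,p,(0,0),1.25,z)/1000
  return np.array([T.T@(np.r_[a,z]-s["tool_pos"])*1000 for a in q]).round(1)
print(s["tool_pos"]); a=f([(404,136),(403,328)],.008); print(a,a.mean(0)); print(T[:,:2].round(3)); print(T@np.r_[a.mean(0)[:2],0])
print(f([(339,290)],.008))
```

```text
[ 0.45206306 -0.17971151  0.14789317]
[[ 69.1   3.2 139.9]
 [-67.1   2.8 139.8]] [  1.     3.   139.85]
[[ 0.359  0.934]
 [ 0.934 -0.359]
 [ 0.001 -0.003]]
[ 3.15907602 -0.14198784 -0.00884148]
[[-37.4 -43.  140. ]]
```

Call:
play_rows(
  series=[
    [[0.35,0.003,0,-0.04,0],[0.35,0.003,0,-0.08,0],[0.35,0.003,0,-0.11,0],[0.35,0.003,0,-0.125,0],[0.35,0.003,0,-0.131,0],[0.35,0.003,0,-0.131,0],[0.35,0.003,0,-0.131,0]],
  ],
  force=40,
)

```text
t: 22.75
tool_pos: [0.4568, -0.1803, 0.0195]
orientation: [2.587, 1.781, 0.001]
force: [0.9, -0.9, 0.5]
opening: 0.0306
```

Call:
play_rows(
  series=[
    [[1,0,0,0,0],[1,0,0,0,0],[1,0,0,0,0],[1,0,0,0,0],[1,0,0,0,0]],
  ],
)

```text
t: 23.25
tool_pos: [0.4568, -0.1809, 0.0196]
orientation: [2.588, 1.779, 0.001]
force: [-0.8, 0.8, 6.3]
opening: 0.0142
```

The opening is 14.2 mm with an upward force, so I'm gripping above the middle of the marker. Reopen, go lower and grip again.

Call:
play_rows(
  series=[
    [[0.4,0,0,0,0],[0.4,0,0,0,0],[0.4,0,0,-0.004,0],[0.4,0,0,-0.004,0],[0.4,0,0,-0.004,0]],
  ],
  force=30,
)

```text
t: 23.75
tool_pos: [0.4559, -0.1805, 0.0143]
orientation: [-2.588, -1.78, 0.0]
force: [-0.0, 0.3, 0.2]
opening: 0.028
```

Run:
```python
from h import *
s=sensors.read_state(); print(s["tool_pos"],s["opening"],s["force"])
d=cam("wrist"); crop(d,200,80,440,320,2.5,"w14.png")
```

```text
[ 0.45591098 -0.18050072  0.01431872] 0.02802211271483812 [-0.01941975  0.27389853  0.17681715]
```

View pics/w14.png

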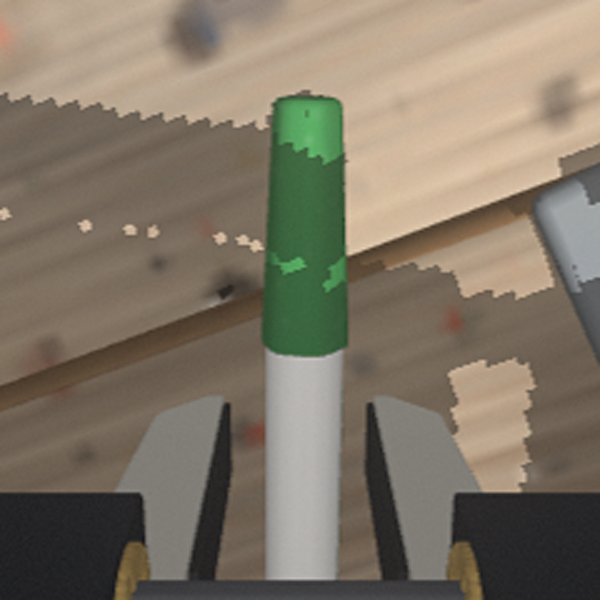

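The marker lies straight between the pads, so close.

Call:
play_rows(
  series=[
    [[1,0,0,0.001,0],[1,0,0,0.001,0],[1,0,0,0.001,0],[1,0,0,0.001,0],[1,0,0,0.001,0]],
  ],
  force=30,
)

```text
t: 24.3
tool_pos: [0.4561, -0.1805, 0.0156]
orientation: [-2.589, -1.78, 0.0]
force: [-0.7, 0.0, 0.3]
opening: 0.0145
```

Call:
play_rows(
  series=[
    [[1,0,0,0.04,0],[1,0,0,0.08,0],[1,0.01,0,0.12,0.1],[1,0.05,-0.004,0.14,0.24],[1,0.09,-0.008,0.14,0.36],[1,0.13,-0.012,0.14,0.471],[1,0.156,-0.014,0.14,0.471],[1,0.156,-0.014,0.14,0.471]],
  ],
)

```text
t: 25.1
tool_pos: [0.6143, -0.1944, 0.1546]
orientation: [-2.101, -2.336, -0.0]
force: [-0.0, 0.2, -0.7]
opening: 0.0147
```

Call:
play_rows(
  series=[
    [[1,0,0,0,0],[1,0,0,0,0]],
  ],
)

```text
t: 25.3
tool_pos: [0.6112, -0.1945, 0.1553]
orientation: [-2.101, -2.334, 0.001]
force: [0.2, -0.0, -0.2]
opening: 0.0144
```

Run:
```python
from h import *
s=sensors.read_state(); T=cv2.Rodrigues(s["orientation"])[0]; print(s["tool_pos"],np.degrees(np.arctan2(T[1,0],T[0,0])),s["opening"],s["force"])
d=cam("wrist"); crop(d,0,0,640,400,1.25,"w15.png"); np.savez("w15.npz",**d)
```

```text
[ 0.61118872 -0.19446123  0.15528083] 96.00103628041519 0.014380962496660462 [ 0.18526382 -0.02517863 -0.21544654]
```

View pics/w15.png

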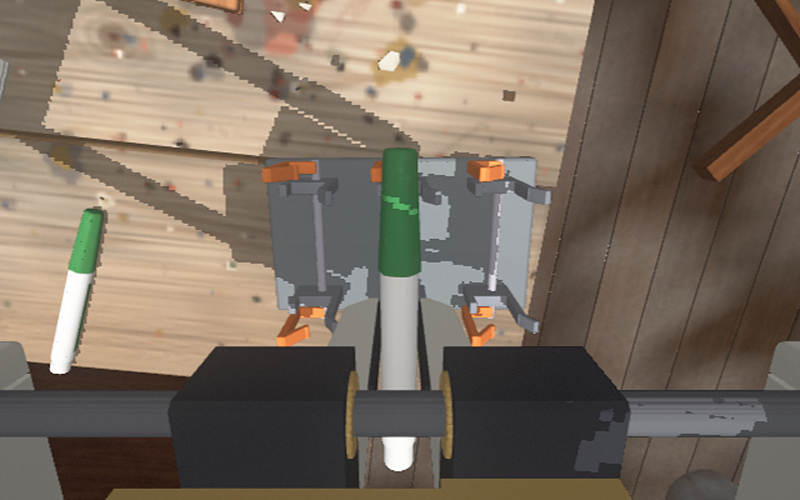

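Run:
```python
from h import *
d=dict(np.load("w15.npz"));s=sensors.read_state(); T=cv2.Rodrigues(s["orientation"])[0]
crop(d,200,100,440,290,3.3,"w15c.png")
def f(p,z):
  q=px(d,p,(0,0),1.25,z)/1000
  return np.array([T.T@(np.r_[a,z]-s["tool_pos"])*1000 for a in q]).round(1)
a=f([(268,158),(537,157),(277,308)],.008);print(a)
print("marker",f([(400,149),(399,468)],s["tool_pos"][2]-.0075))
P=cloud(d)
for u,v in [(256,180),(393,180),(350,170),(303,170)]: print(u,v,P[v,u].round(4))
```

```text
[[ 55.6 -88.5 147.6]
 [ 56.4  92.4 147.5]
 [-53.7 -90.8 147.6]]
marker [[ 69.1  -0.    7.5]
 [-68.9  -0.2   7.5]]
256 180 [ 0.5568 -0.1879  0.0206]
393 180 [ 0.6713 -0.1758  0.0205]
350 170 [ 0.6357 -0.1736  0.0072]
303 170 [ 0.5949 -0.1779  0.0073]
```

View pics/w15c.png

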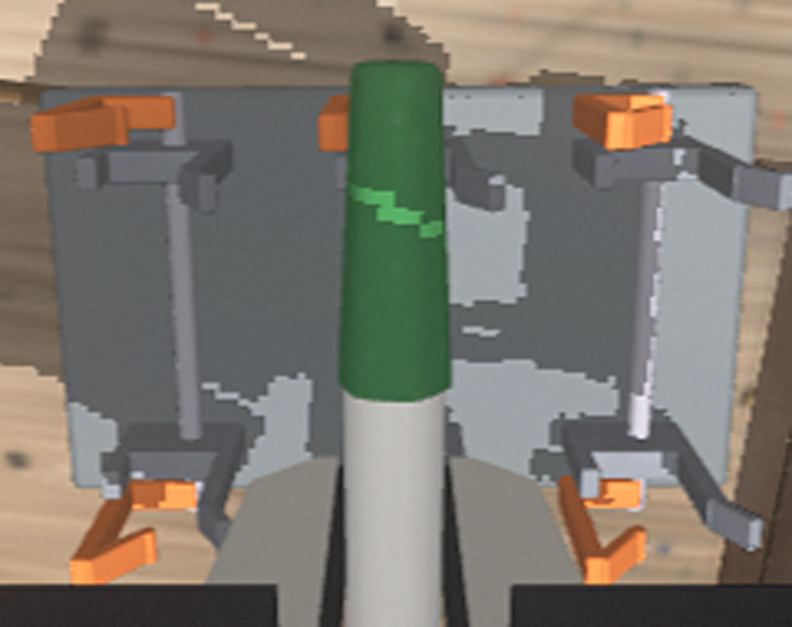

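The rest is centred 2 mm to the right (+x) of the held marker, going by its edge midpoint at crop u=400. Correct that and descend to just above the jaw.

Call:
play_rows(
  series=[
    [[1,0.002,0.001,-0.02,0],[1,0.002,0.001,-0.04,0],[1,0.002,0.001,-0.06,0],[1,0.002,0.001,-0.075,0],[1,0.002,0.001,-0.085,0],[1,0.002,0.001,-0.085,0]],
  ],
  force=55,
)

```text
t: 25.95
tool_pos: [0.6134, -0.1934, 0.0696]
orientation: [-2.101, -2.334, 0.0]
force: [0.9, 0.5, 0.2]
opening: 0.0139
```

Call:
play_rows(
  series=[
    [[1,0,0,-0.004,0],[1,0,0,-0.008,0],[1,0,0,-0.012,0],[1,0,0,-0.016,0]],
  ],
)

```text
t: 26.35
tool_pos: [0.6147, -0.1938, 0.055]
orientation: [2.101, 2.334, 0.001]
force: [3.0, 0.4, -0.6]
opening: 0.0141
```

Call:
play_rows(
  series=[
    [[1,0,0,-0.003,0],[1,0,0,-0.006,0],[1,0,0,-0.008,0],[1,0,0,-0.008,0]],
  ],
)

```text
t: 26.75
tool_pos: [0.6135, -0.1935, 0.0459]
orientation: [-2.101, -2.334, 0.001]
force: [-0.4, -0.5, -1.1]
opening: 0.0138
```

Call:
play_rows(
  series=[
    [[1,0,0,-0.001,0],[0.7,0,0,-0.001,0],[0.5,0,0,-0.001,0],[0.5,0,0,-0.001,0],[0.5,0,0,0.02,0],[0.5,0,0,0.06,0],[0.5,0,0,0.11,0],[0.5,0,0,0.11,0]],
  ],
)

```text
t: 27.55
tool_pos: [0.6186, -0.1953, 0.1663]
orientation: [2.093, 2.325, 0.007]
force: [1.8, -0.5, 1.3]
opening: 0.0232
```

Run:
```python
from h import *
s=sensors.read_state(); T=cv2.Rodrigues(s["orientation"])[0]; print(s["tool_pos"],np.degrees(np.arctan2(T[1,0],T[0,0])),s["opening"],s["force"])
d=cam("wrist"); crop(d,150,80,470,320,2.5,"w16.png"); np.savez("w16.npz",**d)
d=cam("scene"); crop(d,190,230,370,330,4.4,"s16.png")
```

```text
[ 0.61863848 -0.19534469  0.16626995] 96.0168654739353 0.023248083444512516 [ 1.75941996 -0.53861909  1.28380232]
```

View pics/w16.png

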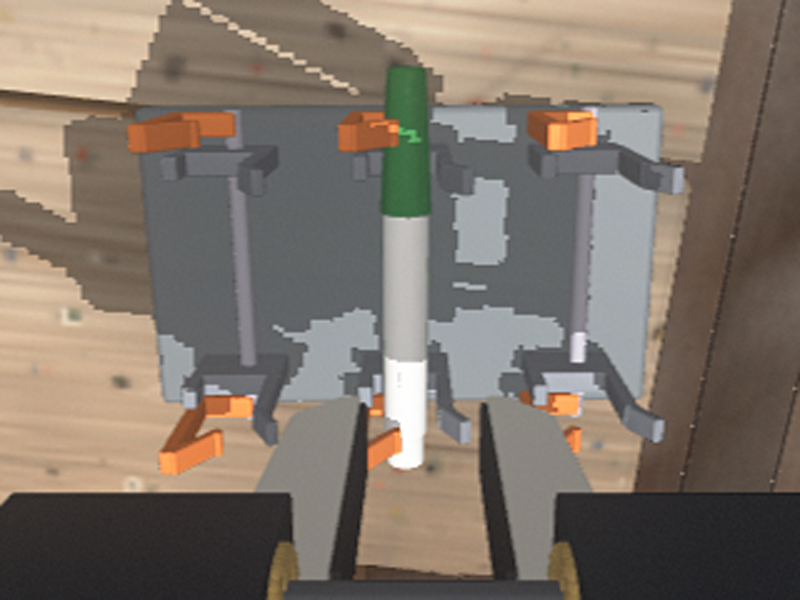

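View pics/s16.png

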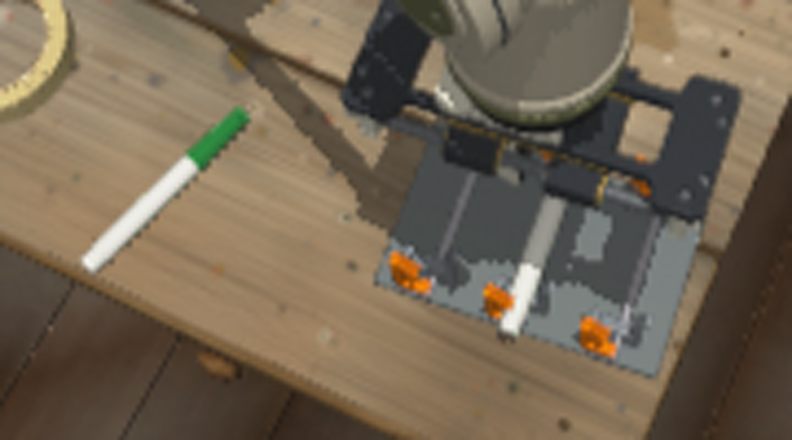

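The marker lies in the middle clip with both orange tabs hooked over it, at (390,132) and (385,447). I'll check its height by depth.

Run:
```python
from h import *
d=dict(np.load("w16.npz")); P=cloud(d)
for x,y in [(405,100),(405,150),(405,200),(405,260),(405,320),(405,380),(405,430)]:
    u,v=int(150+x/2.5),int(80+y/2.5); b=P[v-1:v+2,u-1:u+2].reshape(-1,3); print(np.median(b,0).round(4))
```

```text
[ 0.608  -0.1348  0.0434]
[ 0.6095 -0.1498  0.0441]
[ 0.611  -0.1653  0.0449]
[ 0.613  -0.1848  0.0444]
[ 0.615  -0.205   0.0446]
[ 0.6171 -0.2258  0.0447]
[ 0.619  -0.2442  0.0445]
```

Call:
play_rows(
  series=[
    [[0.35,-0.03,-0.01,0,-0.08],[0.35,-0.07,-0.02,0,-0.16],[0.35,-0.11,-0.03,0,-0.24],[0.35,-0.15,-0.045,0,-0.32],[0.35,-0.19,-0.055,0,-0.394],[0.35,-0.22,-0.065,0,-0.394],[0.35,-0.237,-0.071,0,-0.394],[0.35,-0.237,-0.071,0,-0.394]],
  ],
  force=40,
)

```text
t: 28.45
tool_pos: [0.3746, -0.2645, 0.1549]
orientation: [-2.518, -1.874, 0.002]
force: [0.1, 0.6, -0.4]
opening: 0.0303
```

Call:
play_rows(
  series=[
    [[0.35,0,0,0,0],[0.35,0,0,0,0],[0.35,0,0,0,0]],
  ],
)

```text
t: 28.75
tool_pos: [0.3777, -0.2641, 0.1562]
orientation: [-2.517, -1.879, -0.0]
force: [0.4, 0.9, -0.3]
opening: 0.0305
```

Run:
```python
from h import *
s=sensors.read_state(); T=cv2.Rodrigues(s["orientation"])[0]; print(s["tool_pos"],np.degrees(np.arctan2(T[1,0],T[0,0])),s["opening"],s["force"])
d=cam("wrist"); crop(d,0,0,640,400,1.25,"w17.png"); np.savez("w17.npz",**d)
```

```text
[ 0.37770433 -0.26410874  0.156245  ] 73.50323272097873 0.030451021308577148 [ 0.380878    0.91048931 -0.28293235]
```

View pics/w17.png

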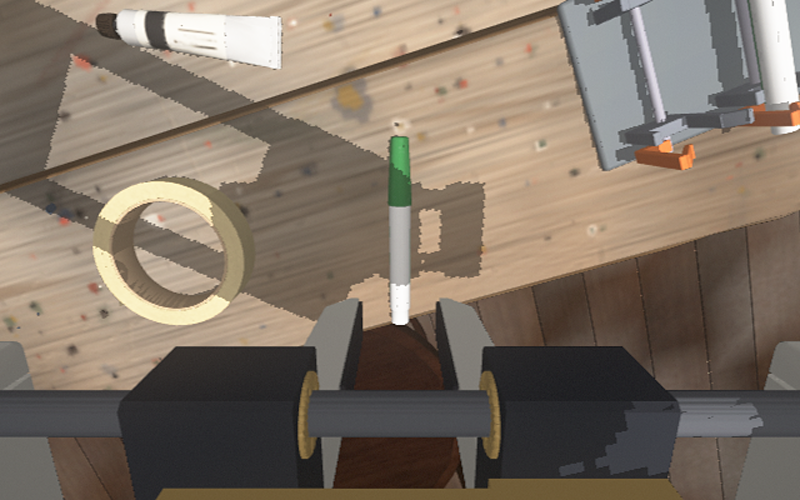

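Marker 2 runs from (399,137) to (399,325), aligned and centred.

Call:
play_rows(
  series=[
    [[0.35,0,0,-0.04,0],[0.35,0,0,-0.08,0],[0.35,0,0,-0.115,0],[0.35,0,0,-0.13,0],[0.35,0,0,-0.138,0],[0.35,0,0,-0.138,0],[0.35,0,0,-0.138,0]],
  ],
  force=40,
)

```text
t: 29.5
tool_pos: [0.3779, -0.265, 0.0196]
orientation: [2.517, 1.878, 0.0]
force: [0.5, -0.1, 0.5]
opening: 0.0299
```

Call:
play_rows(
  series=[
    [[1,0,0,0,0],[1,0,0,0,0],[1,0,0,0,0],[1,0,0,0,0],[1,0,0,0,0]],
  ],
)

```text
t: 30.0
tool_pos: [0.3779, -0.2652, 0.0197]
orientation: [2.517, 1.877, 0.001]
force: [0.1, 1.0, 5.4]
opening: 0.014
```

Call:
play_rows(
  series=[
    [[0.4,0,0,0,0],[0.4,0,0,-0.004,0],[0.4,0,0,-0.004,0],[1,0,0,-0.004,0],[1,0,0,-0.004,0],[1,0,0,-0.004,0],[1,0,0,-0.004,0]],
  ],
  force=40,
)

```text
t: 30.7
tool_pos: [0.3769, -0.2644, 0.0144]
orientation: [-2.518, -1.878, 0.0]
force: [0.7, 0.2, -1.1]
opening: 0.0141
```

Call:
play_rows(
  series=[
    [[1,0,0,0.04,0],[1,0,0,0.08,0],[1,0.02,0.01,0.12,0.08],[1,0.06,0.025,0.14,0.18],[1,0.1,0.04,0.14,0.28],[1,0.14,0.055,0.14,0.393],[1,0.177,0.065,0.14,0.393],[1,0.177,0.065,0.14,0.393]],
  ],
)

```text
t: 31.5
tool_pos: [0.557, -0.1976, 0.1535]
orientation: [-2.099, -2.336, -0.001]
force: [-1.5, 0.1, -0.3]
opening: 0.0142
```

Call:
play_rows(
  series=[
    [[1,0,0,0,0],[1,0,0,0,0],[1,0,0,0,0]],
  ],
)

```text
t: 31.8
tool_pos: [0.5532, -0.2001, 0.1548]
orientation: [2.104, 2.333, -0.0]
force: [-0.0, 0.4, -0.3]
opening: 0.0142
```

Run:
```python
from h import *
s=sensors.read_state(); T=cv2.Rodrigues(s["orientation"])[0]; print(s["tool_pos"],np.degrees(np.arctan2(T[1,0],T[0,0])),s["opening"],s["force"])
d=cam("wrist"); crop(d,0,0,640,400,1.25,"w18.png"); np.savez("w18.npz",**d)
```

```text
[ 0.55318512 -0.20012342  0.15477402] 95.89585625158493 0.014189304639609709 [-0.01838409  0.35914483 -0.31230242]
```

View pics/w18.png

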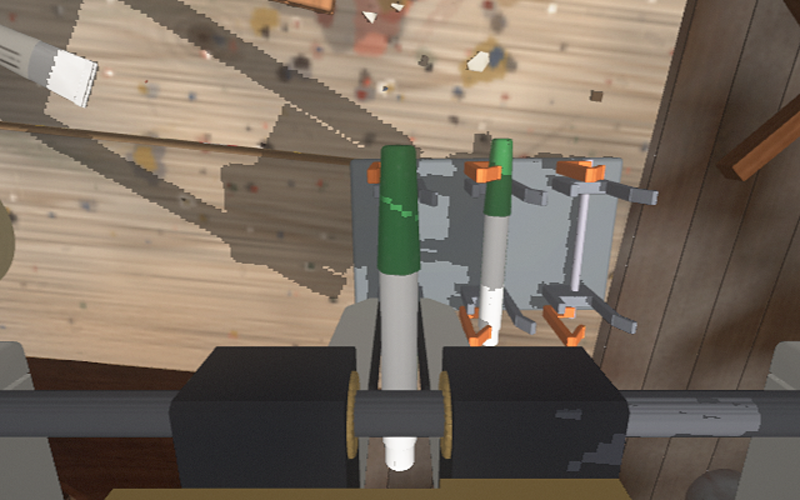

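Marker 2 is held straight over the near free clip.

Call:
play_rows(
  series=[
    [[1,0.0005,0,-0.02,0],[1,0.0005,0,-0.04,0],[1,0.0005,0,-0.06,0],[1,0.0005,0,-0.075,0],[1,0.0005,0,-0.085,0],[1,0.0005,0,-0.085,0]],
  ],
  force=55,
)

```text
t: 32.45
tool_pos: [0.5539, -0.1995, 0.0686]
orientation: [-2.103, -2.332, 0.0]
force: [1.6, 0.5, -0.5]
opening: 0.0139
```

Call:
play_rows(
  series=[
    [[1,0,0,-0.004,0],[1,0,0,-0.008,0],[1,0,0,-0.012,0],[1,0,0,-0.016,0]],
  ],
)

```text
t: 32.85
tool_pos: [0.5555, -0.1999, 0.0542]
orientation: [2.102, 2.333, 0.001]
force: [0.9, 0.7, -0.5]
opening: 0.014
```

Call:
play_rows(
  series=[
    [[1,0,0,-0.003,0],[1,0,0,-0.006,0],[1,0,0,-0.008,0],[1,0,0,-0.008,0]],
  ],
)

```text
t: 33.25
tool_pos: [0.5539, -0.1994, 0.0448]
orientation: [-2.102, -2.333, 0.001]
force: [0.1, 0.5, -0.7]
opening: 0.0141
```

Call:
play_rows(
  series=[
    [[1,0,0,0,0],[0.7,0,0,0,0],[0.5,0,0,0,0],[0.5,0,0,0,0],[0.5,0,0,0.02,0],[0.5,0,0,0.06,0],[0.5,0,0,0.11,0],[0.5,0,0,0.11,0]],
  ],
)

```text
t: 34.05
tool_pos: [0.559, -0.2015, 0.1646]
orientation: [2.094, 2.325, 0.006]
force: [0.3, -1.0, 1.0]
opening: 0.0234
```

Call:
play_rows(
  series=[
    [[0.5,-0.02,0,0.05,0],[0.5,-0.06,-0.03,0.1,0],[0.5,-0.1,-0.06,0.12,0],[0.5,-0.14,-0.09,0.12,0],[0.5,-0.17,-0.12,0.12,0],[0.5,-0.17,-0.12,0.12,0],[0.5,-0.17,-0.12,0.12,0]],
  ],
)

```text
t: 34.75
tool_pos: [0.3831, -0.3214, 0.2763]
orientation: [2.106, 2.329, -0.001]
force: [0.7, 0.0, -0.0]
opening: 0.0234
```

Run:
```python
from h import *
s=sensors.read_state(); T=cv2.Rodrigues(s["orientation"])[0]; print(s["t"],s["tool_pos"],s["opening"],s["force"])
d=cam("wrist"); crop(d,0,0,640,400,1.25,"w19.png"); np.savez("w19.npz",**d)
d=cam("top"); crop(d,150,120,450,280,2.6,"t19.png"); np.savez("t19.npz",**d)
d=cam("scene"); crop(d,250,80,400,330,2.4,"s19.png")
```

```text
34.75 [ 0.38307336 -0.32142023  0.27631447] 0.023372039411522907 [ 0.68698657  0.01021698 -0.0163695 ]
```

View pics/w19.png

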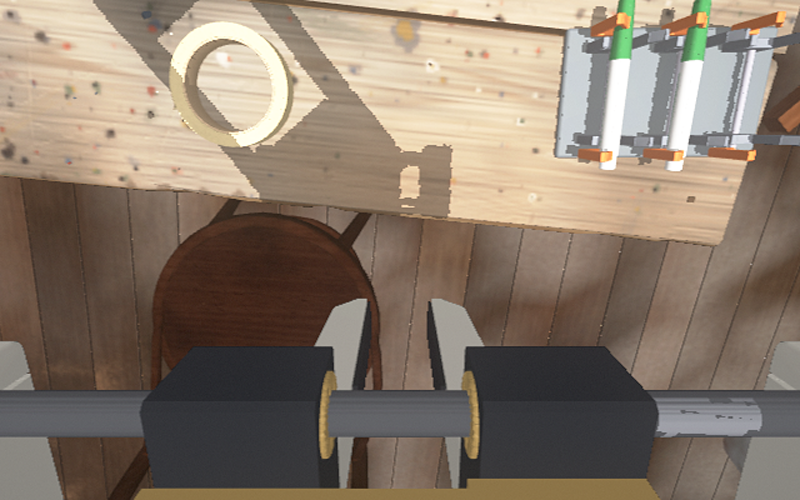

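View pics/t19.png

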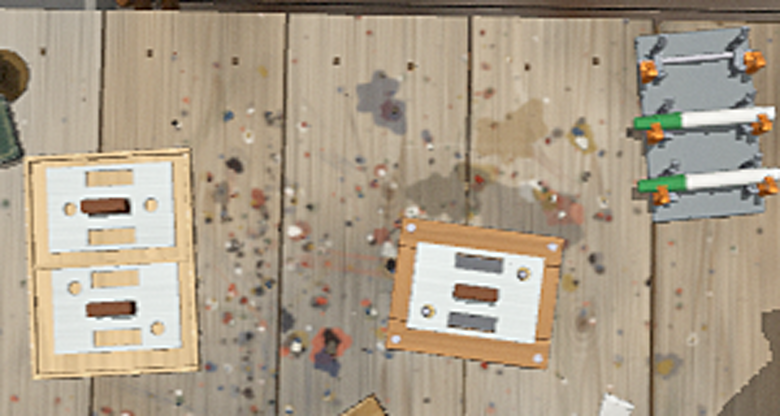

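View pics/s19.png

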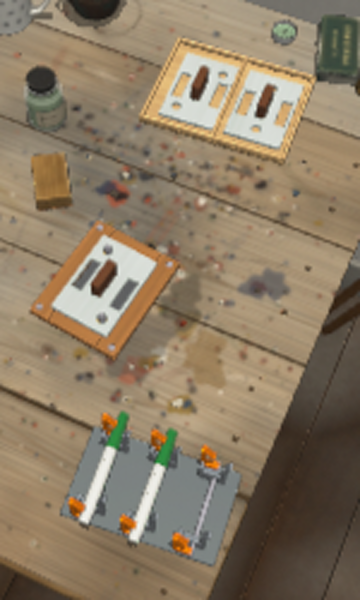

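Both markers lie under the orange tabs, and all three plates sit inside their places. Last numeric check.

Run:
```python
from h import *
d=dict(np.load("t19.npz")); P=cloud(d); o=(150,120); s=2.6
def h(x,y): 
    u,v=int(o[0]+x/s),int(o[1]+y/s); return np.median(P[v-1:v+2,u-1:u+2].reshape(-1,3),0).round(4)
quad(px(d,[(636,37),(747,28),(764,212),(655,222)],o,s,.008),"rest")
for m in ([(634,124),(775,114)],[(638,187),(780,177)]):
    q=px(d,m,o,s,.038); print("mk",q.mean(0).round(1),np.linalg.norm(q[0]-q[1]).round(1),"ang from y",np.degrees(np.arctan2(q[1,0]-q[0,0],q[0,1]-q[1,1])).round(1))
for n,p in [("mk mid",(720,118)),("mk near",(725,181)),("table",(600,300))]: print(n,h(*p))
for n,pts in [("boardplate",[(430,255),(500,260),(420,330),(530,340)]),("far",[(60,180),(160,180),(60,240),(160,240)]),("near",[(65,270),(160,270),(65,345),(165,340)])]: print(n,[h(*p)[2] for p in pts])
quad(px(d,[(416,241),(548,258),(534,343),(407,328)],o,s,.018),"bplate"); quad(px(d,[(406,219),(565,239),(547,368),(387,348)],o,s,.012),"board")
w=dict(np.load("w19.npz")); Q=cloud(w)
for x,y in [(621,80),(613,130),(694,80),(680,130)]: print("wrist",Q[int(y/1.25),int(x/1.25)].round(4))
```

```text
rest ctr [ 609.3 -196.2] len hor/vert [108.6 183.3] ang vert dir 6.1 hor(-y) 6.0
mk [ 610.9 -194.4] 135.7 ang from y 5.1
mk [ 550.2 -199.3] 136.4 ang from y 5.1
mk mid [ 0.6114 -0.2068  0.0433]
mk near [ 0.5518 -0.2124  0.0432]
table [ 0.4348 -0.0995 -0.0011]
boardplate [np.float64(0.0163), np.float64(0.0111), np.float64(0.0123), np.float64(0.0173)]
far [np.float64(0.0098), np.float64(0.0083), np.float64(0.0092), np.float64(0.0102)]
near [np.float64(0.0095), np.float64(0.0087), np.float64(0.0112), np.float64(0.0085)]
bplate ctr [439.8  21.7] len hor/vert [127.   84.4] ang vert dir -6.5 hor(-y) -5.9
board ctr [438.8  21.6] len hor/vert [157.2 127.3] ang vert dir -7.1 hor(-y) -6.0
wrist [ 0.5522 -0.1919  0.0453]
wrist [ 0.556  -0.2313  0.0443]
wrist [ 0.6136 -0.1855  0.0435]
wrist [ 0.614  -0.2254  0.0426]
```

```bash
python3 -c "
from plant import robot
print(robot.close_job())"
```

```text
the job is handed in; nothing more can be done
None
```

I handed the job in at about 35 s with everything in place as far as the cameras show; the system reported no verdict.

- **Fitting plate:** The hole pattern of the plate at the left of the top view matched the pins, both about 100 mm apart at 28.5°. It dropped over them at the first try with almost no force. In the last top view it is about 1 mm from the board's centre and square with it.
- **Other two plates:** I did not try these on the pins, since their holes clearly differed in the pictures. Each lies in its own tray bay, with depth readings of 8–11 mm against the 11 mm expected for a plate on the tray floor.
- **Markers:** There were two, and they went into the middle and near clips, leaving the far clip free. Both look level at seat height, with tops at 43–45 mm, and lie within about 2 mm of the clip centres. The orange tabs are over both in the pictures.

Some checks were weak or disagreed:
- The wrist and top cameras differ by 1–3 mm in absolute position.
- Two of the four depth points picked on the board plate read 11–12 mm and two read 16–17 mm. They may have fallen on slots or edges, so I judged flatness mainly from the fit and the pictures.
- The top view put the markers about 1° off the rest's direction, inside the tolerance.
- I judged the jaws closed from the pictures only, as their angle is not in the state.

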